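# Fit the drill chuck to its arbor

## Task

Make up the drill chuck for the lathe: take the plain arbor out of the wooden rack, set its short tapered end into the socket of the chuck that stands nose-down in the block, and seat it with the mallet - firm but light taps or pushes, never a heavy blow - so that the taper grips by friction alone. Put the mallet back down on the bench, then lift the chuck by its arbor and stand it upright in the tool tray. Leave everything else as it is.

Things in the scene. Friction and masses are not known exactly. Their poses are not given: they have to be found in the camera images.
- arbor_mid (a point): steel drill-chuck arbor, a bare round bar 112 mm long, stands upright in one of the rack's three bores; point on its axis half-way up (56 mm above its lower end), z = its axis upwards. Lower 36 mm is the short taper: 17.2 mm across at the lower end, 21.6 mm at its thick end (3.5 degrees a side). Above it the shank, about 17 mm across (16.8 where gripped), flat top 14 mm across with a small centre hole. 0.2 kg
- socket_mouth (a point): centre of the round mouth of the tapered socket in the chuck's upper face, 85 mm above the bench; z up along the socket. 21 mm wide at the mouth, 36 mm deep, 3.5 degrees a side. Set in by hand, the arbor's lower end stops about 33 mm below the mouth and is still loose; from there it goes in 0.5 to 1 mm more, very stiffly. The last 3 mm of the taper stay outside
- chuck_mid (a point): steel drill chuck, 70 mm tall, 47 mm across, about 0.5 kg, nose down; point on its axis half-way up. The taper holds about a quarter of the force it was driven in with, so the chuck drops off the arbor unless that was about 23 N: 25 to 33 N on the mallet, brought up slowly, is right; more than 45 N spoils the fit
- block: wooden block, 90 x 90 x 30 mm, fixed on the bench; the chuck's nose stands loose (1 to 2 mm play) in its bore, 15 mm deep; origin at the centre of its underside
- mallet_mid (a point): mallet standing on one face: upright round head 40 mm across, 78 mm tall, soft white rubber faces; level wooden handle 22 mm thick along +x of this frame, its end 190 mm from the head's axis. Point at the centre of the head, 39 mm above the lower face; z up. 0.4 kg. The lower face gives 1 mm for each 6 N pressed on it. The head can be gripped from above, across the handle
- tray_floor (a point): centre of the inner floor of the shallow open aluminium tool tray fixed on the bench, 200 mm (its x) by 140 mm (its y), rim 18 mm above the bench, floor 3 mm above it. A chuck key lies in its +x half; the -x half is free. Standing in the tray, the chuck's mouth is 73 mm above the bench
- rack: dark wooden tooling rack, 230 mm (its x) x 70 x 45 mm, fixed on the bench; three bores in a row along x, 75 mm apart, 24 mm wide, floors 16 mm above the bench; origin at the centre of its underside
- dead_centre: bystander: steel centre with a pointed top, 97 mm long, upright in another bore of the rack; origin at its lower end
- spur_centre: bystander: dark steel drive centre with a toothed disc 27 mm across at its top, 94 mm long, upright in another bore of the rack; origin at its lower end
- chuck_key_mid (a point): bystander: T-shaped steel chuck key lying in the tray, 68 mm long along its x with a 70 mm cross bar; point at its middle
- glue: bystander: white glue bottle, 44 mm across, 120 mm tall; origin at its base
- bead_bowl: bystander: dark wooden bowl, 90 mm across, 35 mm tall; origin at its base
- blanks: bystander: three square wooden sticks side by side, 90 x 43 x 14 mm; origin at the centre of the underside
- spanner: bystander: open-ended steel spanner lying flat on the bench; origin under its middle

How it is judged:
By the outcome, as a careful person would: the job done as asked, in the order asked, and still so for the second after the job is handed in, with the robot touching nothing.
It also fails if it takes over 70 s, if anything falls off the work surface, if the arm or the gripper's body presses on something with over 40 N, if the wrist force passes 120 N, or if a joint passes its speed limit or range.

## Robot

A 6-joint arm with a two-finger parallel gripper is mounted at the origin on the work surface. World frame = base frame: x ahead of the robot, y to its left, z up, the work surface at z = 0. Lengths are in m, angles in degrees, forces in N, time in s.
With the tool pointing down it reaches from about 0.4 to 0.825 m from the base axis. Payload 7 kg.
Tool frame: the origin (TCP) lies midway between the tips of the shut fingers; the grasp point (between the pads) lies 19 mm behind it; x points along the fingers, z is the direction in which the jaws open and shut, and the axes are right-handed (so a half turn about x gives the same grasp; the last joint's range is limited). The gripper opens to 88 mm and grips with 3 to 60 N. Pads are 19 mm wide; open, the fingers measure 130 mm over their backs; the gripper's body (78 mm by 193 mm) begins 47 mm behind the grasp point.
Start: joints at [-52.477, 20.546, 0.682, 0, -70.136, -16.507], TCP at [0.242, -0.63, 0.227] pointing down, gripper open.
Joint ranges: [-176.03, 176.03], [-82.01, 121.73], [-58.28, 71.71], [-173.87, 95.51], [-174.79, -0.11], [-173.66, 173.66]. Speed limits (degrees/s): [136.94, 136.94, 172.46, 180, 180, 180].

## Interface

Orientations are given as [roll, pitch, yaw] about the fixed x, y, z axes, in that order (R = Rz(yaw) Ry(pitch) Rx(roll)).
In Python, from plant import get_state, capture, close_job gives the robot as it stands.
- The arm moves only by the tool play_rows, never from a script. Its argument "series" is one flat list of numbers, 4 for each row, row after row: the shift along the tool's x, y, z in m, then the turn about the tool's x in rad. In form: [tx, ty, tz, spin, tx, ty, tz, spin, ...]. A call has exactly 5 rows; each row shifts and turns the commanded pose from where the row before left it, along the tool's axes as they then stand; what a row does not reach is not made up. A row lasts 1/12 s, in which the tool goes at most 41.7 mm and 7.16 degrees, less where a joint would pass 70% of its speed; a pose out of reach is approached as far as the arm can. A call is refused whole if a number of a shift passes 0.0417 or a number of a turn 0.125, either way. A call with a gripper value outside its range is refused whole. "jaw" is the opening in per cent of the stroke, from 0 (shut) to 100 (fully open), set as the call begins (left out, the last holds). The fingers move at their own pace and stop on an object; "squeeze" is the grip in N (left out, the last holds). Time passes only in rows, so rows that do not move let the fingers close, or fill a call up. It gives the time, the measured TCP pose, the force and the opening at its end, in the units of the state.
- get_state(): the state, without advancing time (a new reading comes with each control period).
- capture(name): name is "side" or "top"; returns a dict with "img" (400x640x3 uint8, blue, green, red), "K" (3x3 intrinsics, pixels), "world_from_camera" (4x4, takes a point from camera to world coordinates). Camera axes: x right, y down, z forward; pixel columns grow to the right and rows downward; lengths in m; the calibration is good to about 2 mm. A picture is of the moment at which its call begins. There is no depth.
- close_job(): hands the job in, once; it reports no verdict.
The state is a dict: "time_s": time; "joints": joint angles; "qd": joint speeds; "joint_torque": joint torques, N m; "tcp_pos": TCP position; "eef_rot": TCP orientation; "contact_force": force on the tool from outside, world axes, zero at the start; "moment": the same for the moment, N m; "gripper_width": finger opening in m.
Only numpy, scipy, OpenCV 4.12 (cv2) and the standard library are available. Lean on these libraries where they do the work, as an engineer would, in place of code of your own. Each camera call takes 0.05 s, during which the arm holds its last target.

## Working session

There is one attempt and no reset: what is moved stays moved. The work goes in short steps, Python scripts to look and compute and a tool call to move; the robot and the scene stay as the last step left them, time stands still between calls to the robot, and variables do not carry over. Pictures are saved under pics/ and viewed, and the job is handed in when it is done.

Besides the shell and the picture viewer there is one more tool, called after "Call:" by a JSON object that holds its "method" and its "body". play_rows: Moves the arm, as the interface text tells. Its arguments: {"type":"object","properties":{"series":{"type":"array","items":{"type":"number"}},"jaw":{"type":"number"},"squeeze":{"type":"number"}},"required":["series"]}

```bash
ls; mkdir -p pics
python3 - <<'E'
from plant import get_state,capture
import cv2,numpy as np,pickle
print(get_state())
for n in("side","top"):
    d=capture(n);cv2.imwrite(f"pics/{n}0.png",d["img"]);pickle.dump(d,open(f"{n}0.pkl","wb"));print(n,d["K"],d["world_from_camera"])
E
```

```text
pics
{'time_s': 0.0, 'joints': array([-5.24757905e+01,  2.05927785e+01,  6.32221356e-01, -2.03121695e-02,
       -7.01369143e+01, -1.65078441e+01]), 'qd': array([ 0.04486839, -0.00198712,  0.09195985,  0.00649296, -0.05090503,
       -0.01340922]), 'joint_torque': array([-3.04068762e-04, -5.82717705e+01,  2.93073070e+01,  6.99728519e+00,
        7.17966323e-03, -1.61358962e-04]), 'tcp_pos': array([ 0.24187546, -0.62962823,  0.22559515]), 'eef_rot': array([  5.42560707,  89.90067523, 116.43505475]), 'contact_force': array([ 0.5790643 , -0.23159263,  0.61452564]), 'moment': array([ 0.01160236,  0.02241232, -0.03007121]), 'gripper_width': 0.08771137748010549}
side [[383.7771613    0.         321.81625894]
 [  0.         383.7771613  202.52584474]
 [  0.           0.           1.        ]] [[ 0.92119851 -0.20374594  0.33148288  0.34791284]
 [-0.38891373 -0.50801065  0.76855142 -0.63538598]
 [ 0.0118076  -0.83690667 -0.54721824  0.51286404]
 [ 0.          0.          0.          1.        ]]
top [[467.11124738   0.         306.26781822]
 [  0.         467.11124738 195.75708728]
 [  0.           0.           1.        ]] [[-0.01764665 -0.99206959  0.12444487  0.43506011]
 [-0.99978758  0.01883401  0.00837116  0.01084678]
 [-0.01064856 -0.12427071 -0.99219121  1.29546737]
 [ 0.          0.          0.          1.        ]]
```

View pics/side0.png

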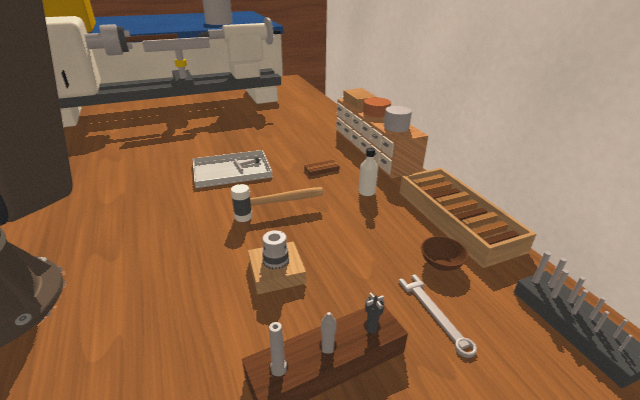

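View pics/top0.png

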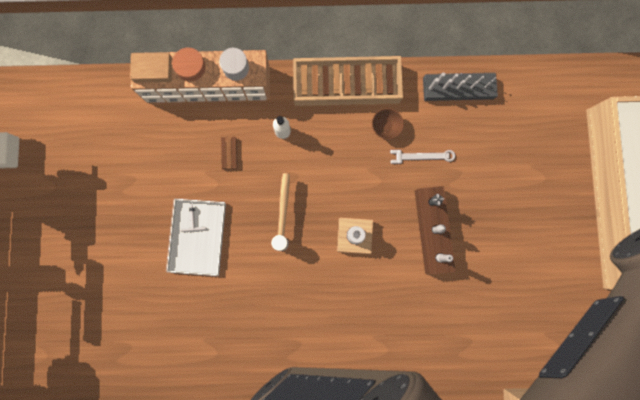

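```bash
cat > h.py <<'E'
import numpy as np,cv2,pickle
from plant import get_state,capture,close_job
def ray(d,u,v):
    T=d["world_from_camera"];r=T[:3,:3]@np.linalg.solve(d["K"],[u,v,1.]);return T[:3,3],r
def onz(d,u,v,z):
    o,r=ray(d,u,v);return o+r*(z-o[2])/r[2]
def proj(d,p):
    T=d["world_from_camera"];c=T[:3,:3].T@(np.array(p)-T[:3,3]);q=d["K"]@c;return q[:2]/q[2]
def tri(a,b):
    (o1,r1),(o2,r2)=a,b;r1=r1/np.linalg.norm(r1);r2=r2/np.linalg.norm(r2)
    A=np.stack([r1,-r2],1);s=np.linalg.lstsq(A,o2-o1,rcond=None)[0];p=o1+r1*s[0];q=o2+r2*s[1];return (p+q)/2,np.linalg.norm(p-q)
def snap(n,tag):
    d=capture(n);cv2.imwrite(f"pics/{n}{tag}.png",d["img"]);pickle.dump(d,open(f"{n}{tag}.pkl","wb"));return d
def load(n,tag): return pickle.load(open(f"{n}{tag}.pkl","rb"))
def crop(d,f,x0,y0,w,h,s):
    im=cv2.resize(d["img"][y0:y0+h,x0:x0+w],None,fx=s,fy=s,interpolation=cv2.INTER_CUBIC);cv2.imwrite(f,im)
E
python3 - <<'E'
from h import *
s=load("side","0");t=load("top","0")
crop(s,"pics/c1.png",240,225,100,80,8)
crop(s,"pics/c2.png",240,290,160,110,5)
crop(s,"pics/c3.png",185,145,160,90,5)
crop(t,"pics/c4.png",160,160,160,120,5)
crop(t,"pics/c5.png",330,180,140,100,5)
E
```

```text
(no output)
```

View pics/c1.png

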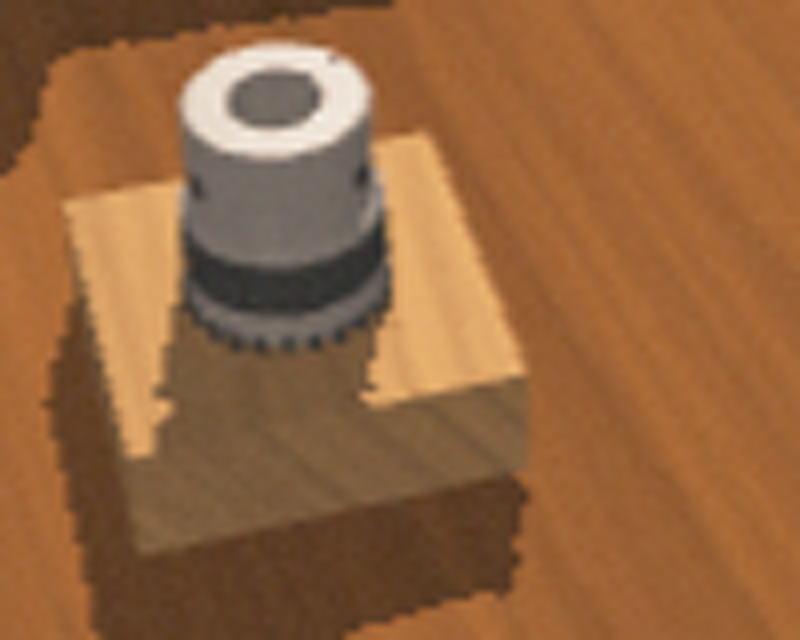

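View pics/c2.png

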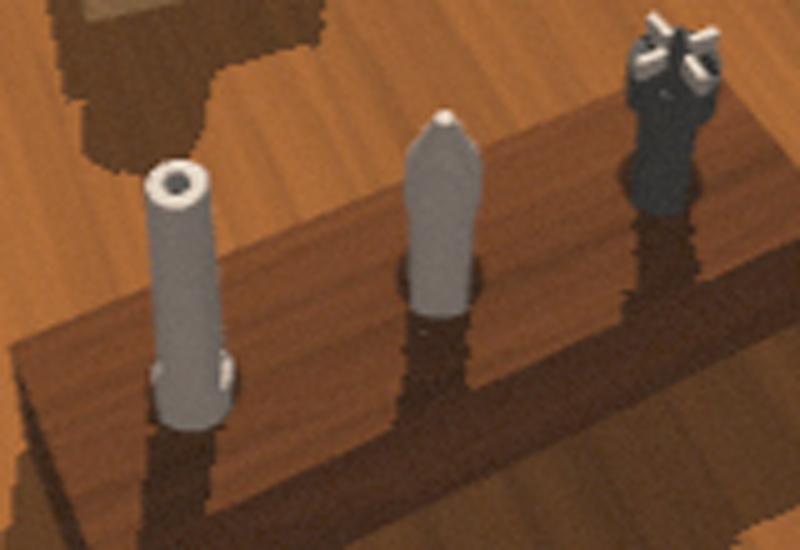

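View pics/c3.png

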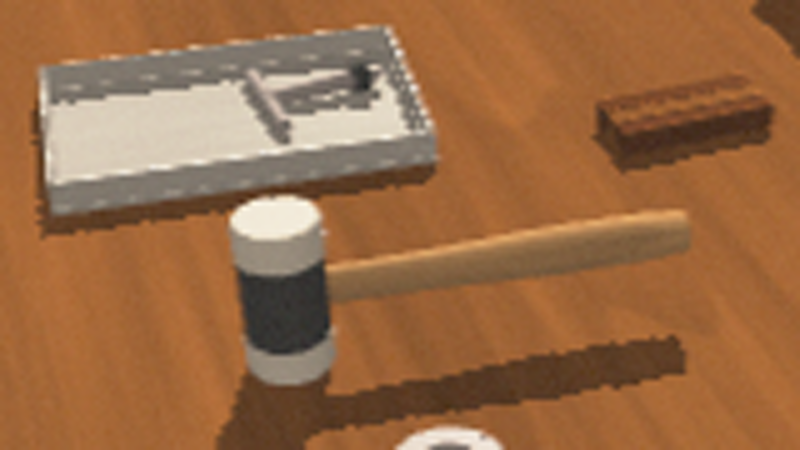

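View pics/c4.png

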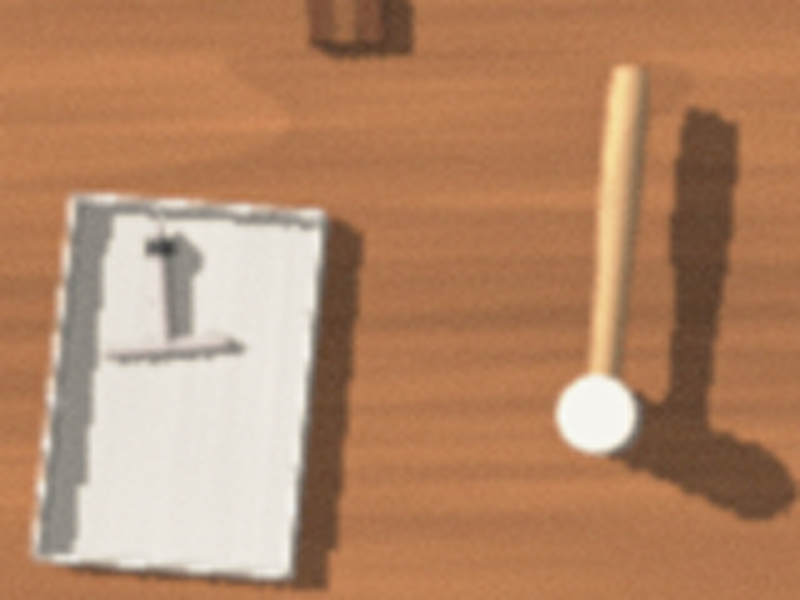

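View pics/c5.png

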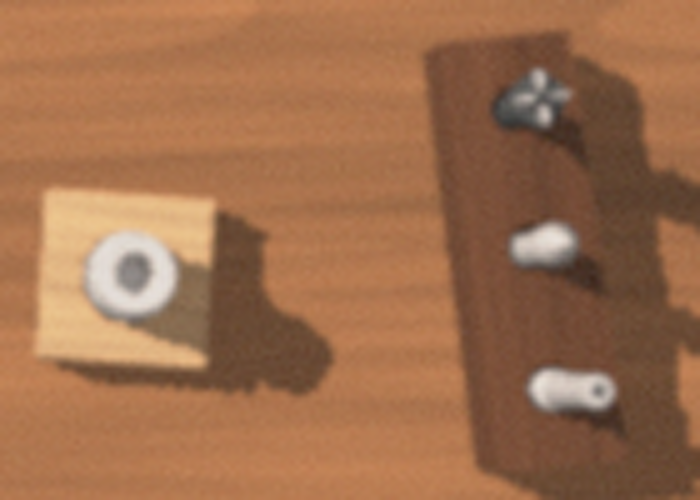

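Run:
```python
from h import *
np.set_printoptions(precision=4,suppress=True)
s=load("side","0");t=load("top","0")
def f(x,y,x0,y0,k): return (x+.5)/k-.5+x0,(y+.5)/k-.5+y0
def both(n,a,b,z):
    print(n,"side",onz(s,*a,z)[:2],"top",onz(t,*b,z)[:2],"tri",tri(ray(s,*a),ray(t,*b)))
both("arbor top",f(177,184,240,290,5),f(598,391,330,180,5),.128)
both("chuck",f(276,100,240,225,8),f(131.5,274,330,180,5),.085)
both("chuckhole",f(274,98.5,240,225,8),f(134,271,330,180,5),.085)
both("mallet",f(276,219,185,145,5),f(597,414,160,160,5),.078)
both("hend",f(688,230,185,145,5),f(627,68,160,160,5),.039)
for c in [(72,198),(327,212),(292,578),(35,558)]: print("tray",onz(t,*f(*c,160,160,5),.018)[:2])
for c in [(40,66),(388,27),(436,132),(50,185)]: print("tray side",onz(s,*f(*c,185,145,5),.018)[:2])
for c in [(245,347),(105,357),(165,245)]: print("key",onz(t,*f(*c,160,160,5),.01)[:2])
for c in [(45,188),(216,200),(208,367),(36,354)]: print("block",onz(t,*f(*c,330,180,5),.03)[:2])
for c in [(425,45),(567,33),(480,465)]: print("rack",onz(t,*f(*c,330,180,5),.045)[:2])
p=lambda m:0
# arbor base: taper at rack top z .045
print("arbor @.052 side", onz(s,*f(192,392,240,290,5),.052)[:2])
both("dead tip",f(443,115,240,290,5),f(568,240,330,180,5),.113)
```

```text
arbor top side [ 0.42   -0.3289] top [ 0.4204 -0.3295] tri (array([ 0.4201, -0.3294,  0.1285]), np.float64(0.0004990842419073054))
chuck side [ 0.484  -0.1066] top [ 0.4839 -0.1053] tri (array([ 0.4841, -0.1054,  0.0841]), np.float64(0.0003840890191828591))
chuckhole side [ 0.4838 -0.1059] top [ 0.4854 -0.1066] tri (array([ 0.4845, -0.1064,  0.0853]), np.float64(0.0017641271454485927))
mallet side [0.467 0.094] top [0.4671 0.0941] tri (array([0.4671, 0.0941, 0.0779]), np.float64(7.254891057866172e-05))
hend side [0.6559 0.0774] top [0.6558 0.0784] tri (array([0.6561, 0.0784, 0.0384]), np.float64(0.0004108448549852417))
tray [0.5926 0.3871]
tray [0.5822 0.2459]
tray [0.3833 0.2641]
tray [0.3964 0.4037]
tray side [0.3971 0.4104]
tray side [0.5942 0.3879]
tray side [0.5831 0.2522]
tray side [0.3844 0.2703]
key [0.5091 0.2924]
key [0.505  0.3697]
key [0.5664 0.3373]
block [ 0.5335 -0.0651]
block [ 0.5253 -0.1575]
block [ 0.4356 -0.1501]
block [ 0.4442 -0.058 ]
rack [ 0.6058 -0.271 ]
rack [ 0.6109 -0.3477]
rack [ 0.3818 -0.2896]
arbor @.052 side [ 0.4181 -0.3344]
dead tip side [ 0.4944 -0.3222] top [ 0.4959 -0.323 ] tri (array([ 0.4951, -0.3227,  0.1134]), np.float64(0.0016300773430568756))
```

```bash
cat > plan.py <<'E'
import sys
from h import *
from scipy.spatial.transform import Rotation as Ro
def plan(x,y,z,jaw=None,n=5,vmax=.03):
    st=get_state();p=st["tcp_pos"];R=Ro.from_euler("xyz",st["eef_rot"],degrees=True).as_matrix()
    a=np.degrees(np.arctan2(R[1,2],R[0,2]));D=np.array([x,y,z])-p
    sp=0 if jaw is None else -np.radians((jaw-a+90)%180-90)
    print("t",round(st["time_s"],2),"tcp",p.round(4),"jaw",a.round(2),"xaxis",R[:,0].round(4),"F",st["contact_force"].round(1),"w",round(st["gripper_width"],4),"D",D.round(4),"spin",round(sp,3))
    for i in range(n):
        Rk=R@Ro.from_rotvec([sp*i/n,0,0]).as_matrix()
        print((Rk.T@D/n).round(4).tolist(),round(sp/n,4))
a=[None if v=="-" else float(v) for v in sys.argv[1:]]
p=get_state()["tcp_pos"]
for i in range(3):
    if a[i] is None:a[i]=p[i]
plan(a[0],a[1],a[2],a[3],int(a[4]) if len(a)>4 else 5)
E
python3 plan.py .42 -.3293 .2 94.7 15
```

```text
t 0.1 tcp [ 0.2419 -0.6297  0.2257] jaw 111.01 xaxis [-7.0e-04  1.3e-03 -1.0e+00] F [-0.3 -0.1 -1.1] w 0.0877 D [ 0.1781  0.3004 -0.0257] spin 0.285
[0.0017, -0.0183, 0.0144] 0.019
[0.0017, -0.018, 0.0148] 0.019
[0.0017, -0.0177, 0.0151] 0.019
[0.0017, -0.0174, 0.0155] 0.019
[0.0017, -0.0171, 0.0158] 0.019
[0.0017, -0.0168, 0.0161] 0.019
[0.0017, -0.0165, 0.0164] 0.019
[0.0017, -0.0162, 0.0167] 0.019
[0.0017, -0.0159, 0.017] 0.019
[0.0017, -0.0155, 0.0173] 0.019
[0.0017, -0.0152, 0.0176] 0.019
[0.0017, -0.0149, 0.0179] 0.019
[0.0017, -0.0145, 0.0182] 0.019
[0.0017, -0.0142, 0.0185] 0.019
[0.0017, -0.0138, 0.0187] 0.019
```

Call:
{"method": "play_rows", "body": {"series": [0.0017,-0.0183,0.0144,0.019,0.0017,-0.018,0.0148,0.019,0.0017,-0.0177,0.0151,0.019,0.0017,-0.0174,0.0155,0.019,0.0017,-0.0171,0.0158,0.019], "jaw": 100}}

```text
time_s: 0.52
tcp_pos: [0.3016, -0.5288, 0.2175]
eef_rot: [17.8, 90.0, 123.3]
contact_force: [0.2, 0.4, -0.4]
gripper_width: 0.0875
```

Call:
{"method": "play_rows", "body": {"series": [0.0017,-0.0168,0.0161,0.019,0.0017,-0.0165,0.0164,0.019,0.0017,-0.0162,0.0167,0.019,0.0017,-0.0159,0.017,0.019,0.0017,-0.0155,0.0173,0.019]}}

```text
time_s: 0.93
tcp_pos: [0.3611, -0.4287, 0.2092]
eef_rot: [32.7, 90.0, 132.7]
contact_force: [0.6, 0.5, 0.1]
gripper_width: 0.0877
```

Call:
{"method": "play_rows", "body": {"series": [0.0017,-0.0152,0.0176,0.019,0.0017,-0.0149,0.0179,0.019,0.0017,-0.0145,0.0182,0.019,0.0017,-0.0142,0.0185,0.019,0.0017,-0.0138,0.0187,0.019]}}

```text
time_s: 1.35
tcp_pos: [0.4204, -0.3286, 0.2007]
eef_rot: [50.1, 90.0, 144.8]
contact_force: [0.3, 0.5, -0.2]
gripper_width: 0.0877
```

```bash
python3 plan.py .42 -.3293 .079 94.7 10
```

```text
t 1.35 tcp [ 0.4204 -0.3286  0.2007] jaw 94.63 xaxis [-4.e-04  3.e-04 -1.e+00] F [ 0.3  0.5 -0.2] w 0.0877 D [-0.0004 -0.0007 -0.1217] spin -0.001
[0.0122, 0.0, -0.0001] -0.0001
[0.0122, 0.0, -0.0001] -0.0001
[0.0122, 0.0, -0.0001] -0.0001
[0.0122, 0.0, -0.0001] -0.0001
[0.0122, 0.0, -0.0001] -0.0001
[0.0122, 0.0, -0.0001] -0.0001
[0.0122, 0.0, -0.0001] -0.0001
[0.0122, 0.0, -0.0001] -0.0001
[0.0122, 0.0, -0.0001] -0.0001
[0.0122, 0.0, -0.0001] -0.0001
```

Call:
{"method": "play_rows", "body": {"series": [0.015,0,-0.0001,0,0.015,0,-0.0001,0,0.015,0,-0.0001,0,0.015,0,-0.0001,0,0.013,0,-0.0001,0]}}

```text
time_s: 1.77
tcp_pos: [0.4197, -0.3299, 0.1269]
eef_rot: [54.7, 89.9, 149.4]
contact_force: [0.1, -0.6, 0.1]
gripper_width: 0.0875
```

Call:
{"method": "play_rows", "body": {"series": [0.014,0,-0.0001,0,0.014,0,-0.0001,0,0.011,0,0,0,0.007,0,0,0,0.003,0,0,0]}}

```text
time_s: 2.18
tcp_pos: [0.4195, -0.3302, 0.0778]
eef_rot: [63.3, 89.9, 158.0]
contact_force: [0.1, -0.5, -0.2]
gripper_width: 0.0882
```

Call:
{"method": "play_rows", "body": {"series": [0,0,0,0,0,0,0,0,0,0,0,0,0,0,0,0,0,0,0,0], "jaw": 0, "squeeze": 25}}

```text
time_s: 2.6
tcp_pos: [0.4205, -0.3306, 0.0796]
eef_rot: [-114.0, 89.9, -19.3]
contact_force: [0.3, -0.6, 0.2]
gripper_width: 0.0598
```

Call:
{"method": "play_rows", "body": {"series": [0,0,0,0,0,0,0,0,0,0,0,0,0,0,0,0,0,0,0,0]}}

```text
time_s: 3.02
tcp_pos: [0.4202, -0.3305, 0.0791]
eef_rot: [-114.4, 90.0, -19.7]
contact_force: [-0.3, -0.3, 0.3]
gripper_width: 0.0264
```

Run:
```python
from h import *
d=snap("side","1");print(get_state());crop(d,"pics/s1c.png",200,240,160,120,5)
```

```text
{'time_s': 3.0667, 'joints': array([-1.71628047e+01,  1.58238301e+01, -2.79113657e+01, -1.33685231e-03,
       -4.62675899e+01, -6.81518099e+01]), 'qd': array([-0.01503504,  0.14424782, -0.05541736, -0.10165773, -0.09522842,
        0.00455654]), 'joint_torque': array([ 5.14607211e-05, -4.49573886e+01,  2.24667943e+01,  5.36418915e+00,
       -6.04367070e-02, -7.28897407e-05]), 'tcp_pos': array([ 0.42017773, -0.33050009,  0.07905902]), 'eef_rot': array([ 49.02836663,  89.99705153, 143.71282782]), 'contact_force': array([-0.44294745, -0.64702354,  1.0652639 ]), 'moment': array([ 0.00163889,  0.00573637, -0.02531389]), 'gripper_width': 0.022743080451771442}
```

View pics/s1c.png

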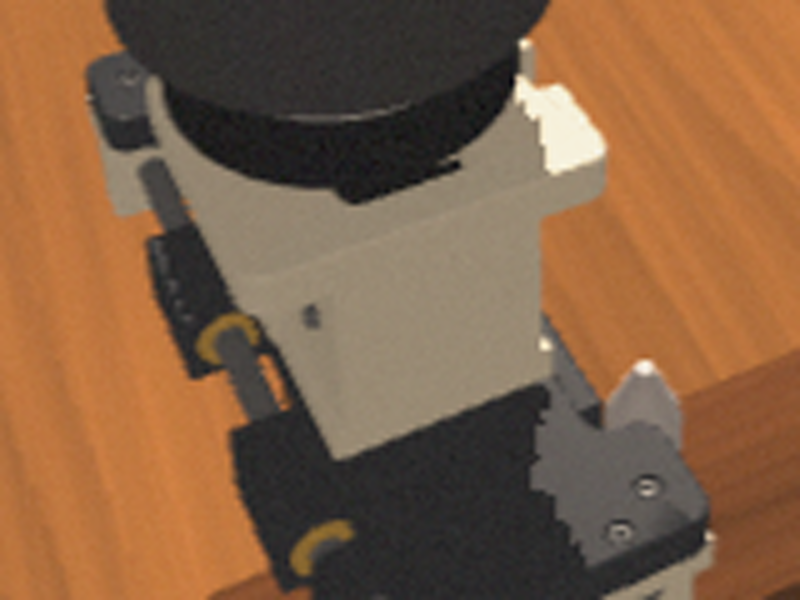

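Call:
{"method": "play_rows", "body": {"series": [0,0,0,0,0,0,0,0,0,0,0,0,0,0,0,0,0,0,0,0]}}

```text
time_s: 3.48
tcp_pos: [0.4202, -0.3305, 0.079]
eef_rot: [45.4, 90.0, 140.1]
contact_force: [-0.1, -0.5, 0.1]
gripper_width: 0.0164
```

Call:
{"method": "play_rows", "body": {"series": [-0.003,0,0,0,-0.01,0,0,0,-0.01,0,0,0,-0.012,0,0,0,-0.012,0,0,0]}}

```text
time_s: 3.9
tcp_pos: [0.4203, -0.3306, 0.1276]
eef_rot: [-125.1, 90.0, -30.4]
contact_force: [1.0, 0.5, -1.7]
gripper_width: 0.0162
```

Call:
{"method": "play_rows", "body": {"series": [-0.015,0,0,0,-0.015,0,0,0,-0.015,0,0,0,-0.01,0,0,0,-0.005,0,0,0]}}

```text
time_s: 4.32
tcp_pos: [0.421, -0.3309, 0.1885]
eef_rot: [-117.1, 89.8, -22.4]
contact_force: [0.4, 0.0, -2.4]
gripper_width: 0.0166
```

```bash
python3 plan.py .4843 -.1060 .165 94.7 15
python3 - <<'E'
from h import *
for n in("side","top"):d=snap(n,"2")
E
```

```text
t 4.32 tcp [ 0.421  -0.3309  0.1885] jaw 94.7 xaxis [ 0.003  -0.0013 -1.    ] F [ 0.4  0.  -2.4] w 0.0166 D [ 0.0633  0.2249 -0.0235] spin -0.0
[0.0016, -0.0054, 0.0146] -0.0
[0.0016, -0.0054, 0.0146] -0.0
[0.0016, -0.0054, 0.0146] -0.0
[0.0016, -0.0054, 0.0146] -0.0
[0.0016, -0.0054, 0.0146] -0.0
[0.0016, -0.0054, 0.0146] -0.0
[0.0016, -0.0054, 0.0146] -0.0
[0.0016, -0.0054, 0.0146] -0.0
[0.0016, -0.0054, 0.0146] -0.0
[0.0016, -0.0054, 0.0146] -0.0
[0.0016, -0.0054, 0.0146] -0.0
[0.0016, -0.0054, 0.0146] -0.0
[0.0016, -0.0054, 0.0146] -0.0
[0.0016, -0.0054, 0.0146] -0.0
[0.0016, -0.0054, 0.0146] -0.0
```

View pics/side2.png

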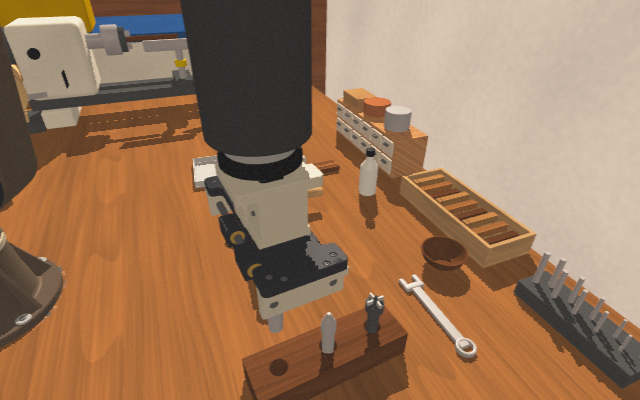

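View pics/top2.png

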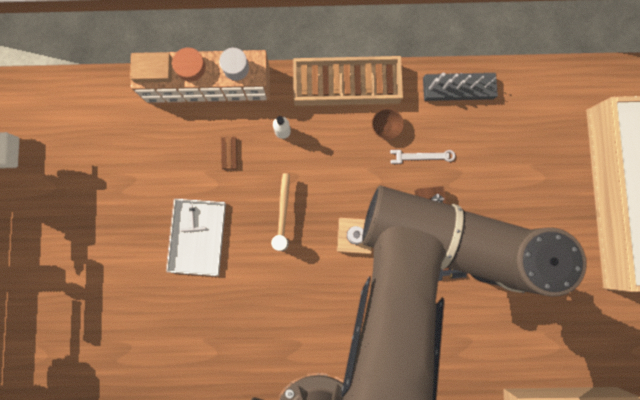

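Call:
{"method": "play_rows", "body": {"series": [0.001,-0.0054,0.0146,0,0.001,-0.0054,0.0146,0,0.001,-0.0054,0.0146,0,0.001,-0.0054,0.0146,0,0.001,-0.0054,0.0146,0]}}

```text
time_s: 4.83
tcp_pos: [0.4406, -0.2547, 0.18]
eef_rot: [66.6, 89.9, 161.3]
contact_force: [0.3, 0.2, -2.1]
gripper_width: 0.0162
```

Call:
{"method": "play_rows", "body": {"series": [0.001,-0.0054,0.0146,0,0.001,-0.0054,0.0146,0,0.001,-0.0054,0.0146,0,0.001,-0.0054,0.0146,0,0.001,-0.0054,0.0146,0]}}

```text
time_s: 5.25
tcp_pos: [0.4616, -0.1797, 0.175]
eef_rot: [76.2, 89.9, 170.8]
contact_force: [-0.8, 0.1, -2.3]
gripper_width: 0.0166
```

Call:
{"method": "play_rows", "body": {"series": [0.0016,-0.007,0.02,0,0.0016,-0.007,0.02,0,0.0016,-0.006,0.015,0,0.0016,-0.004,0.012,0,0.0016,-0.003,0.006,0]}}

```text
time_s: 5.67
tcp_pos: [0.4827, -0.1044, 0.1671]
eef_rot: [81.4, 89.9, 176.1]
contact_force: [-0.2, -0.8, -2.5]
gripper_width: 0.0162
```

```bash
python3 plan.py .4843 -.1060 .165 94.7 5
python3 - <<'E'
from h import *
d=snap("side","3")
crop(d,"pics/s3c.png",220,160,120,110,6)
E
```

```text
t 5.67 tcp [ 0.4827 -0.1044  0.1671] jaw 94.74 xaxis [-1.4e-03  1.0e-04 -1.0e+00] F [-0.2 -0.8 -2.5] w 0.0162 D [ 0.0016 -0.0016 -0.0021] spin 0.001
[0.0004, -0.0003, -0.0003] 0.0001
[0.0004, -0.0003, -0.0003] 0.0001
[0.0004, -0.0003, -0.0003] 0.0001
[0.0004, -0.0003, -0.0003] 0.0001
[0.0004, -0.0003, -0.0003] 0.0001
```

View pics/s3c.png

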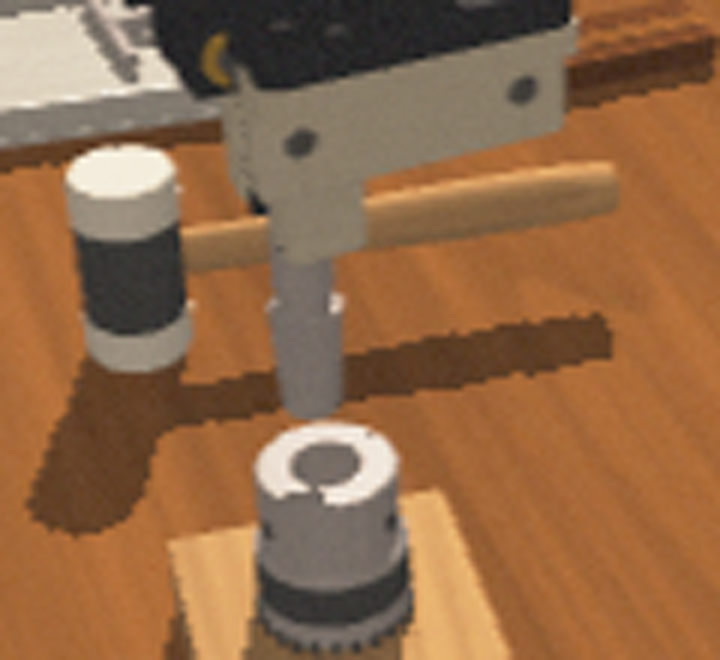

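Run:
```python
from h import *
d=load("side","3")
def c(p):
    u=proj(d,p);return ((u-[220,160]+.5)*6-.5).round(1)
x,y,z=.4827,-.1044,.1671-.063
for h in(0,.018,.036,.06):print(h,c([x,y,z+h]))
for r in (.0086,):
    R=d["world_from_camera"][:3,0]
    print(c(np.array([x,y,z])-R*r),c(np.array([x,y,z])+R*r))
    f=d["world_from_camera"][:3,2].copy();f[2]=0;f/=np.linalg.norm(f);print("near edge",c(np.array([x,y,z])-f*r))
print("mouth",c([.4843,-.106,.085]), "near edge of chuck")
print([d["K"][0,0]])
```

```text
0 [316.7 410.5]
0.018 [313.  360.7]
0.036 [309.3 309.4]
0.06 [304.1 238.6]
[287.4 410.5] [345.9 410.5]
near edge [313.3 428.3]
mouth [327.2 463.6] near edge of chuck
[np.float64(383.7771613004421)]
```

Run:
```python
from h import *
d=load("side","3")
def c(p):
    u=proj(d,p);return ((u-[220,160]+.5)*6-.5).round(1)
x,y,z=.4827,-.1044,.1671
j=np.array([np.cos(np.radians(94.7)),np.sin(np.radians(94.7)),0]);k=np.array([j[1],-j[0],0])
for a in (-.0083,-.0293):
  for b in(-.0095,.0095): print(a,b,c(np.array([x,y,z])+j*a+k*b))
crop(d,"pics/s3d.png",255,185,40,60,10)
g=cv2.cvtColor(d["img"],cv2.COLOR_BGR2HSV)
for v in range(205,232): print(v,[int(q) for q in d["img"][v,258:285,2]])
```

```text
-0.0083 -0.0095 [281.9 252.4]
-0.0083 0.0095 [346.4 235.7]
-0.0293 -0.0095 [309.9 290.6]
-0.0293 0.0095 [375.6 273.1]
205 [164, 163, 156, 150, 146, 146, 146, 124, 116, 121, 121, 121, 118, 118, 116, 114, 111, 128, 148, 153, 160, 161, 163, 164, 162, 162, 160]
206 [163, 163, 157, 155, 148, 147, 146, 125, 115, 120, 121, 121, 120, 119, 119, 110, 114, 125, 150, 155, 152, 159, 167, 168, 163, 162, 164]
207 [164, 163, 158, 158, 152, 147, 146, 127, 116, 123, 124, 121, 121, 119, 119, 115, 111, 126, 151, 156, 153, 160, 162, 168, 166, 162, 160]
208 [163, 166, 160, 159, 153, 150, 145, 135, 116, 119, 118, 118, 120, 119, 119, 117, 114, 146, 158, 157, 152, 155, 163, 165, 167, 164, 162]
209 [161, 165, 161, 162, 159, 156, 148, 144, 122, 117, 120, 124, 119, 120, 116, 116, 111, 181, 201, 173, 156, 154, 159, 164, 167, 164, 164]
210 [161, 164, 161, 165, 158, 156, 154, 166, 137, 113, 117, 118, 120, 120, 117, 113, 111, 186, 211, 173, 156, 154, 153, 164, 164, 167, 166]
211 [160, 161, 162, 164, 160, 158, 160, 133, 116, 115, 119, 119, 123, 116, 116, 113, 113, 216, 198, 156, 157, 154, 154, 156, 164, 164, 167]
21
[... 1975 characters left out ...]
4, 138, 148, 152, 149]
227 [94, 92, 92, 96, 87, 84, 84, 90, 93, 105, 115, 121, 119, 122, 119, 119, 116, 110, 98, 133, 152, 156, 157, 156, 154, 154, 153]
228 [90, 92, 89, 93, 93, 91, 89, 90, 141, 146, 126, 119, 118, 122, 118, 116, 113, 122, 142, 148, 152, 157, 158, 157, 154, 150, 151]
229 [91, 92, 91, 91, 144, 159, 150, 156, 158, 164, 145, 134, 125, 118, 118, 127, 134, 142, 147, 147, 149, 154, 158, 156, 158, 154, 149]
230 [157, 161, 161, 157, 161, 156, 157, 155, 155, 161, 165, 165, 168, 168, 197, 209, 207, 200, 202, 185, 175, 160, 154, 158, 158, 156, 152]
231 [158, 158, 162, 158, 159, 162, 158, 155, 154, 156, 197, 214, 233, 238, 236, 237, 239, 240, 238, 238, 239, 239, 231, 205, 168, 156, 153]
```

View pics/s3d.png

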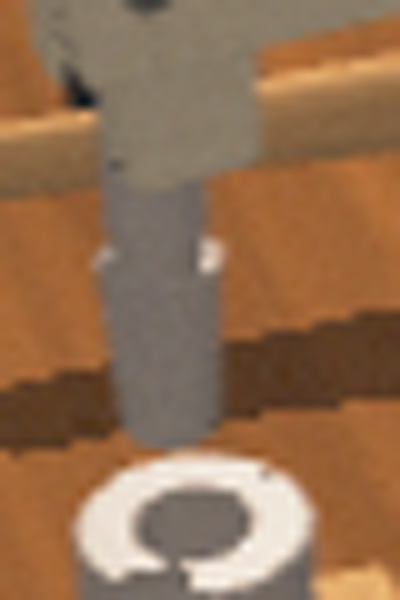

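```bash
python3 - <<'E'
from h import *
print(get_state()["tcp_pos"])
E
python3 plan.py .4858 -.106 .154 - 5
```

```text
[ 0.48305601 -0.10417903  0.1669458 ]
t 5.72 tcp [ 0.4831 -0.1042  0.1669] jaw 94.75 xaxis [-1.4e-03  2.0e-04 -1.0e+00] F [ 0.3 -0.7 -2.1] w 0.0164 D [ 0.0027 -0.0018 -0.0129] spin 0
[0.0026, -0.0005, -0.0004] 0.0
[0.0026, -0.0005, -0.0004] 0.0
[0.0026, -0.0005, -0.0004] 0.0
[0.0026, -0.0005, -0.0004] 0.0
[0.0026, -0.0005, -0.0004] 0.0
```

Call:
{"method": "play_rows", "body": {"series": [0.003,-0.0006,-0.0004,0,0.003,-0.0006,-0.0004,0,0.003,-0.0006,-0.0004,0,0.003,-0.0006,-0.0004,0,0,0,0,0]}}

```text
time_s: 6.13
tcp_pos: [0.4851, -0.1076, 0.1552]
eef_rot: [87.3, 89.9, -178.1]
contact_force: [0.7, -0.7, -1.6]
gripper_width: 0.016
```

```bash
python3 plan.py .4858 -.106 .154 - 1
python3 - <<'E'
from h import *
d=snap("side","4")
crop(d,"pics/s4c.png",250,180,60,70,9)
E
```

```text
t 6.13 tcp [ 0.4851 -0.1076  0.1552] jaw 94.63 xaxis [-0.0012 -0.     -1.    ] F [ 0.7 -0.7 -1.6] w 0.016 D [ 0.0007  0.0016 -0.0012] spin 0
[0.0012, -0.0009, 0.0015] 0.0
```

View pics/s4c.png

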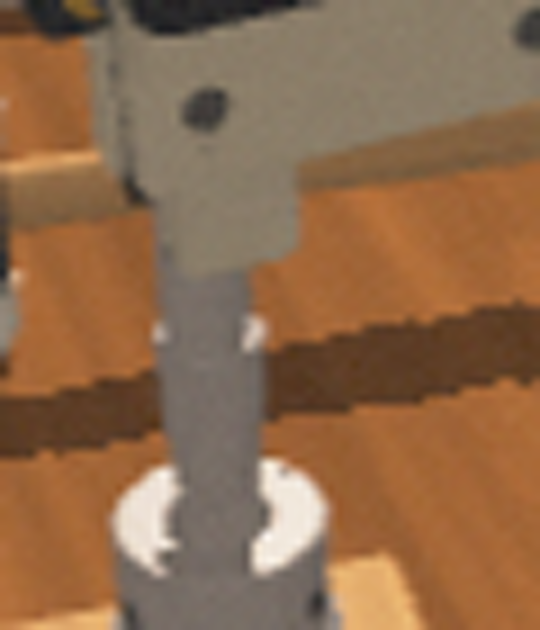

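Call:
{"method": "play_rows", "body": {"series": [0.002,0,0.0005,0,0.002,0,0,0,0.002,0,0,0,0.002,0,0,0,0,0,0,0], "squeeze": 12}}

```text
time_s: 6.6
tcp_pos: [0.4853, -0.1066, 0.1477]
eef_rot: [95.1, 90.0, -170.2]
contact_force: [0.6, -0.3, -1.7]
gripper_width: 0.0164
```

Call:
{"method": "play_rows", "body": {"series": [0.002,0,0,0,0.002,0,0,0,0.002,0,0,0,0,0,0,0,0,0,0,0]}}

```text
time_s: 7.02
tcp_pos: [0.4853, -0.1066, 0.1418]
eef_rot: [97.0, 90.0, -168.3]
contact_force: [0.2, -0.9, -3.1]
gripper_width: 0.0165
```

```bash
python3 plan.py .4858 -.106 .154 - 1
python3 - <<'E'
from h import *
d=snap("side","5")
crop(d,"pics/s5c.png",250,180,60,70,9)
E
```

```text
t 7.02 tcp [ 0.4853 -0.1066  0.1418] jaw 94.68 xaxis [-5.e-04 -1.e-04 -1.e+00] F [ 0.2 -0.9 -3.1] w 0.0165 D [0.0005 0.0006 0.0122] spin 0
[-0.0122, -0.0005, 0.0005] 0.0
```

View pics/s5c.png

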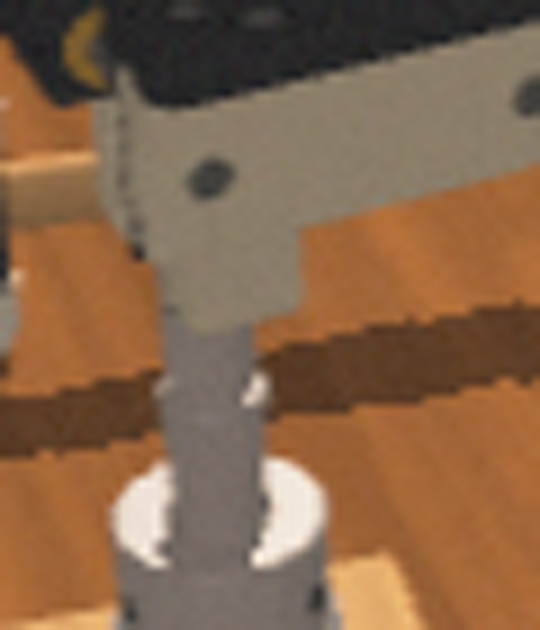

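Run:
```python
from h import *
d=load("side","5")
g=cv2.resize(d["img"][210:255,255:295],None,fx=14,fy=14,interpolation=cv2.INTER_CUBIC).astype(float)
g=np.clip((g-60)*3,0,255).astype(np.uint8);cv2.imwrite("pics/s5e.png",g)
```

```text
(no output)
```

View pics/s5e.png

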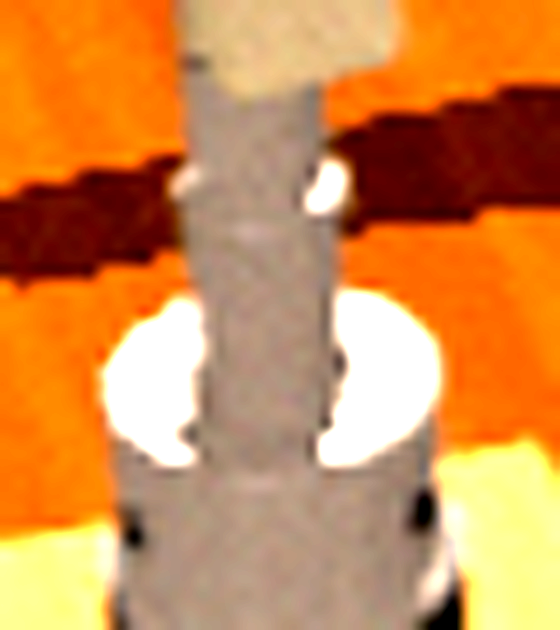

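Call:
{"method": "play_rows", "body": {"series": [0.002,-0.0005,0,0,0.002,-0.0003,0,0,0.002,0,0,0,0,0,0,0,0,0,0,0]}}

```text
time_s: 7.48
tcp_pos: [0.4861, -0.1065, 0.1358]
eef_rot: [92.2, 90.0, -173.1]
contact_force: [-0.2, -1.4, -1.6]
gripper_width: 0.0164
```

```bash
python3 plan.py .4858 -.106 .154 - 1
```

```text
t 7.48 tcp [ 0.4861 -0.1065  0.1358] jaw 94.68 xaxis [-6.e-04 -1.e-04 -1.e+00] F [-0.2 -1.4 -1.6] w 0.0164 D [-0.0003  0.0005  0.0182] spin 0
[-0.0182, 0.0003, 0.0005] 0.0
```

Call:
{"method": "play_rows", "body": {"series": [0.002,0,0,0,0.002,0,0,0,0.002,0,0,0,0.002,0,0,0,0,0,0,0]}}

```text
time_s: 7.9
tcp_pos: [0.486, -0.1065, 0.1276]
eef_rot: [85.6, 90.0, -179.7]
contact_force: [-0.5, -2.1, -1.6]
gripper_width: 0.0164
```

Call:
{"method": "play_rows", "body": {"series": [0.0015,0,0,0,0.0015,0,0,0,0.0015,0,0,0,0.0015,0,0,0,0,0,0,0]}}

```text
time_s: 8.32
tcp_pos: [0.486, -0.1066, 0.1217]
eef_rot: [100.2, 90.0, -165.1]
contact_force: [-1.7, -2.6, -3.1]
gripper_width: 0.0167
```

```bash
python3 plan.py .4858 -.106 .154 - 1
python3 - <<'E'
from h import *
d=snap("side","6")
crop(d,"pics/s6c.png",240,180,80,110,7)
E
```

```text
t 8.32 tcp [ 0.486  -0.1066  0.1217] jaw 94.68 xaxis [-8.e-04 -2.e-04 -1.e+00] F [-1.7 -2.6 -3.1] w 0.0167 D [-0.0002  0.0006  0.0323] spin 0
[-0.0323, 0.0002, 0.0006] 0.0
```

View pics/s6c.png

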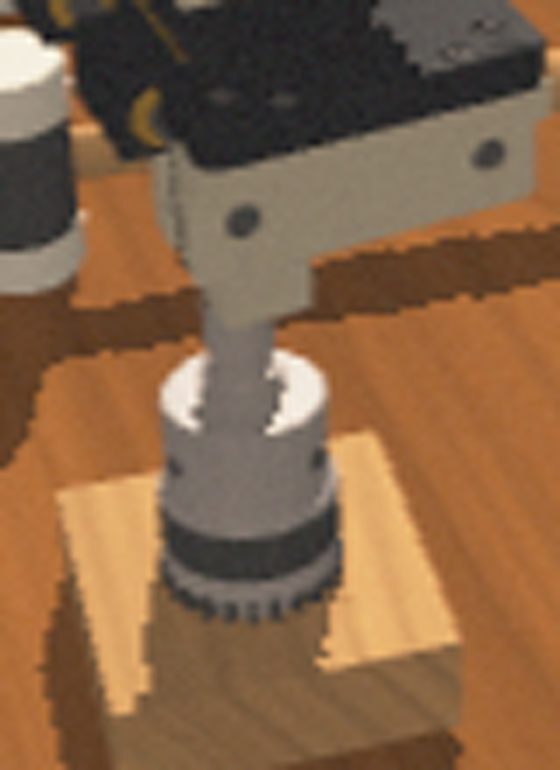

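Call:
{"method": "play_rows", "body": {"series": [0.001,0.0003,-0.0004,0,0.001,0,-0.0003,0,0.001,0,0,0,0.001,0,0,0,0,0,0,0]}}

```text
time_s: 8.78
tcp_pos: [0.486, -0.1073, 0.118]
eef_rot: [142.8, 90.0, -122.5]
contact_force: [-1.3, -3.0, -1.0]
gripper_width: 0.0164
```

Call:
{"method": "play_rows", "body": {"series": [0.001,0,0,0,0.001,0,0,0,0.001,0,0,0,0,0,0,0,0,0,0,0]}}

```text
time_s: 9.2
tcp_pos: [0.4862, -0.1072, 0.1152]
eef_rot: [-111.4, 90.0, -16.7]
contact_force: [-0.5, -3.2, 2.4]
gripper_width: 0.0163
```

Call:
{"method": "play_rows", "body": {"series": [0.0005,0,-0.0005,0,0.0005,0,0,0,0,0,0,0,0,0,0,0,0,0,0,0]}}

```text
time_s: 9.62
tcp_pos: [0.4866, -0.1077, 0.1146]
eef_rot: [-96.7, 89.9, -2.0]
contact_force: [-2.1, -2.7, 5.5]
gripper_width: 0.0165
```

```bash
python3 plan.py .4858 -.106 .154 - 1
python3 - <<'E'
from h import *
d=snap("side","7")
crop(d,"pics/s7c.png",240,180,80,80,8)
E
```

```text
t 9.62 tcp [ 0.4866 -0.1077  0.1146] jaw 94.7 xaxis [ 0.0011 -0.     -1.    ] F [-2.1 -2.7  5.5] w 0.0165 D [-0.0008  0.0017  0.0394] spin 0
[-0.0394, 0.0006, 0.0017] 0.0
```

View pics/s7c.png

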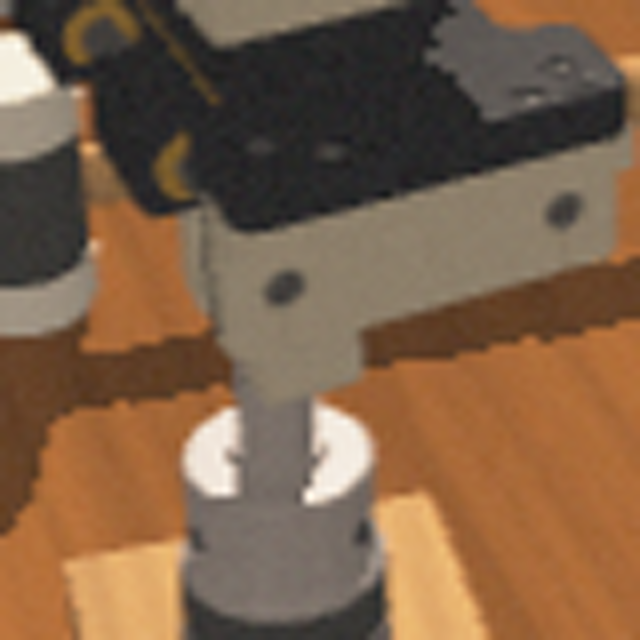

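Call:
{"method": "play_rows", "body": {"series": [0,0,0,0,0,0,0,0,0,0,0,0,0,0,0,0,0,0,0,0], "jaw": 80}}

```text
time_s: 10.08
tcp_pos: [0.4862, -0.1074, 0.1139]
eef_rot: [-30.6, 90.0, 64.1]
contact_force: [-0.7, 0.9, 0.4]
gripper_width: 0.0441
```

Call:
{"method": "play_rows", "body": {"series": [-0.005,0,0,0,-0.015,0,0,0,-0.015,0,0,0,-0.02,0,0,0,-0.02,0,0,0]}}

```text
time_s: 10.5
tcp_pos: [0.4859, -0.1077, 0.19]
eef_rot: [86.2, 90.0, -179.1]
contact_force: [0.8, 0.9, -0.6]
gripper_width: 0.0694
```

```bash
python3 plan.py .467 .094 .19 85.2 10
python3 - <<'E'
from h import *
d=snap("side","8")
crop(d,"pics/s8c.png",220,160,120,110,6)
E
```

```text
t 10.5 tcp [ 0.4859 -0.1077  0.19  ] jaw 94.69 xaxis [-6.e-04 -0.e+00 -1.e+00] F [ 0.8  0.9 -0.6] w 0.0694 D [-0.0189  0.2017  0.    ] spin 0.166
[-0.0, 0.0002, 0.0203] 0.0166
[-0.0, 0.0006, 0.0202] 0.0166
[-0.0, 0.0009, 0.0202] 0.0166
[-0.0, 0.0012, 0.0202] 0.0166
[-0.0, 0.0016, 0.0202] 0.0166
[-0.0, 0.0019, 0.0202] 0.0166
[-0.0, 0.0022, 0.0201] 0.0166
[-0.0, 0.0026, 0.0201] 0.0166
[-0.0, 0.0029, 0.02] 0.0166
[-0.0, 0.0032, 0.02] 0.0166
```

View pics/s8c.png

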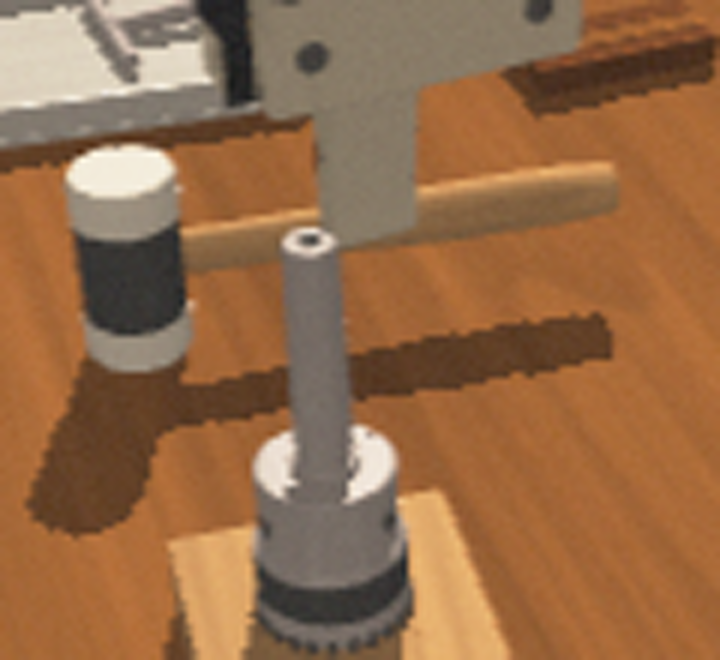

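Call:
{"method": "play_rows", "body": {"series": [0,0.0002,0.0203,0.0166,0,0.0006,0.0202,0.0166,0,0.0009,0.0202,0.0166,0,0.0012,0.0202,0.0166,0,0.0016,0.0202,0.0166], "jaw": 95}}

```text
time_s: 10.97
tcp_pos: [0.4766, -0.006, 0.1894]
eef_rot: [-61.9, 90.0, 28.0]
contact_force: [0.7, 1.0, -0.6]
gripper_width: 0.083
```

Call:
{"method": "play_rows", "body": {"series": [0,0.0019,0.0202,0.0166,0,0.0022,0.0201,0.0166,0,0.0026,0.0201,0.0166,0,0.0029,0.02,0.0166,0,0.0032,0.02,0.0166]}}

```text
time_s: 11.38
tcp_pos: [0.4672, 0.095, 0.1894]
eef_rot: [-43.7, 90.0, 41.4]
contact_force: [-0.1, -0.5, 0.1]
gripper_width: 0.0832
```

```bash
python3 plan.py .467 .094 .042 85.2 10
python3 - <<'E'
from h import *
d=load("side","8");print(onz(d,(308.5)/6-.5+220,(240.5)/6-.5+160,.164))
d=snap("top","8");
E
```

```text
t 11.38 tcp [0.4672 0.095  0.1894] jaw 85.13 xaxis [ 4.e-04  4.e-04 -1.e+00] F [-0.1 -0.5  0.1] w 0.0832 D [-0.0002 -0.001  -0.1474] spin -0.001
[0.0147, 0.0, -0.0001] -0.0001
[0.0147, 0.0, -0.0001] -0.0001
[0.0147, 0.0, -0.0001] -0.0001
[0.0147, 0.0, -0.0001] -0.0001
[0.0147, 0.0, -0.0001] -0.0001
[0.0147, 0.0, -0.0001] -0.0001
[0.0147, 0.0, -0.0001] -0.0001
[0.0147, 0.0, -0.0001] -0.0001
[0.0147, 0.0, -0.0001] -0.0001
[0.0147, 0.0, -0.0001] -0.0001
[ 0.48354852 -0.10535146  0.164     ]
```

View pics/top8.png

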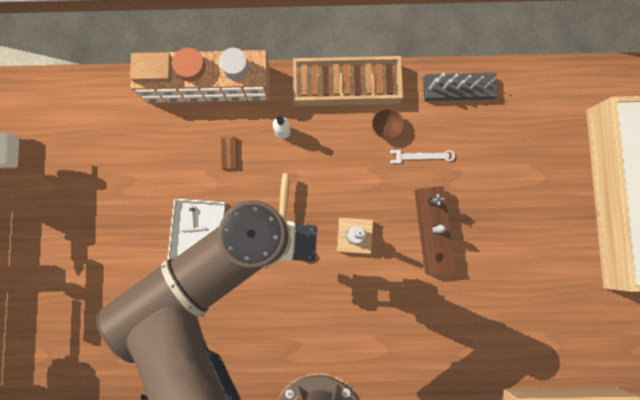

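Call:
{"method": "play_rows", "body": {"series": [0.02,0,-0.0001,0,0.02,0,-0.0001,0,0.02,0,-0.0001,0,0.02,0,-0.0001,0,0.02,0,-0.0001,0]}}

```text
time_s: 11.85
tcp_pos: [0.4674, 0.0936, 0.0886]
eef_rot: [-49.3, 89.9, 35.9]
contact_force: [0.4, -0.5, -0.7]
gripper_width: 0.0832
```

Call:
{"method": "play_rows", "body": {"series": [0.014,0,-0.0001,0,0.014,0,-0.0001,0,0.01,0,-0.0001,0,0.006,0,-0.0001,0,0.003,0,-0.0001,0]}}

```text
time_s: 12.27
tcp_pos: [0.467, 0.0928, 0.0414]
eef_rot: [127.4, 89.9, -147.4]
contact_force: [0.1, -0.7, 0.2]
gripper_width: 0.0833
```

Call:
{"method": "play_rows", "body": {"series": [0,0,0,0,0,0,0,0,0,0,0,0,0,0,0,0,0,0,0,0], "jaw": 0, "squeeze": 60}}

```text
time_s: 12.68
tcp_pos: [0.4676, 0.0931, 0.0426]
eef_rot: [-52.5, 89.9, 32.6]
contact_force: [-0.2, -0.1, 0.7]
gripper_width: 0.0555
```

Call:
{"method": "play_rows", "body": {"series": [0,0,0,0,0,0,0,0,0,0,0,0,0,0,0,0,0,0,0,0]}}

```text
time_s: 13.1
tcp_pos: [0.4673, 0.0929, 0.0422]
eef_rot: [-68.9, 90.0, 16.2]
contact_force: [-0.8, -0.7, 2.1]
gripper_width: 0.0395
```

Run:
```python
from h import *
d=load("top","8");crop(d,"pics/t8c.png",335,215,45,40,16)
s=get_state();print(s["tcp_pos"],s["gripper_width"],s["contact_force"],s["moment"])
```

```text
[0.46732747 0.09292815 0.04216985] 0.03951643884487464 [-0.83463197 -0.67015722  2.07172262] [-0.10377898  0.05718362  0.00865189]
```

View pics/t8c.png

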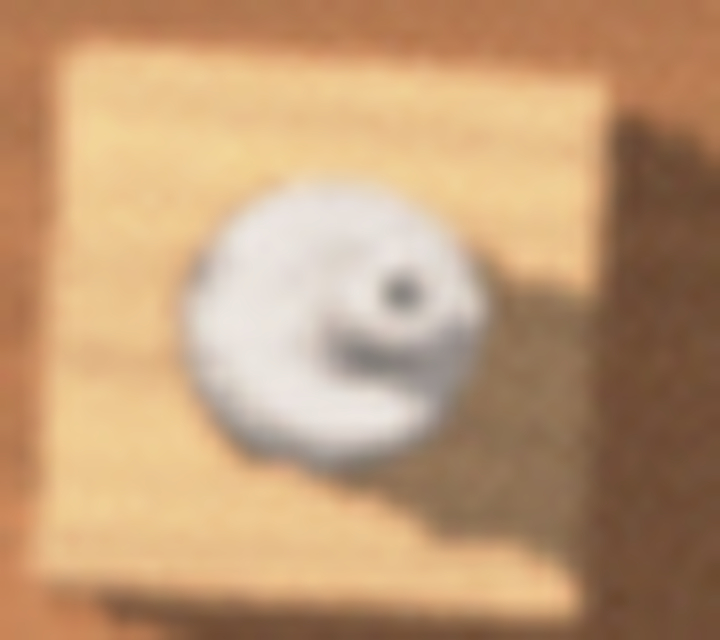

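Call:
{"method": "play_rows", "body": {"series": [-0.003,0,0,0,-0.01,0,0,0,-0.02,0,0,0,-0.02,0,0,0,-0.02,0,0,0]}}

```text
time_s: 13.52
tcp_pos: [0.4663, 0.0925, 0.1153]
eef_rot: [118.1, 89.9, -156.8]
contact_force: [-0.8, 0.4, -3.9]
gripper_width: 0.0389
```

Call:
{"method": "play_rows", "body": {"series": [-0.025,0,0,0,-0.025,0,0,0,-0.025,0,0,0,-0.025,0,0,0,-0.015,0,0,0]}}

```text
time_s: 13.93
tcp_pos: [0.4673, 0.093, 0.2323]
eef_rot: [-50.5, 89.9, 34.7]
contact_force: [0.5, 0.2, -3.3]
gripper_width: 0.0391
```

```bash
python3 - <<'E'
from h import *
t=load("top","8");s=load("side","8")
a=(402.5/16-.5+335,291.5/16-.5+215);b=((308.5)/6-.5+220,(240.5)/6-.5+160)
print(onz(t,*a,.164),tri(ray(t,*a),ray(s,*b)))
st=get_state();print(st["moment"],st["contact_force"])
d=snap("side","9");crop(d,"pics/s9c.png",180,80,170,150,5)
E
python3 plan.py .4838 -.1065 .23 85.2 10
```

```text
[ 0.48460181 -0.10690707  0.164     ] (array([ 0.48390454, -0.10667673,  0.16482351]), np.float64(0.0013508642553505563))
[ 0.07712295 -0.17358513  0.00964456] [ 0.5351916   0.20180332 -3.28657919]
t 13.98 tcp [0.4685 0.0934 0.2345] jaw 85.2 xaxis [ 0.0046  0.0021 -1.    ] F [ 2.2  0.9 -0.9] w 0.0394 D [ 0.0153 -0.1999 -0.0045] spin 0.0
[0.0004, -0.0032, -0.0198] 0.0
[0.0004, -0.0032, -0.0198] 0.0
[0.0004, -0.0032, -0.0198] 0.0
[0.0004, -0.0032, -0.0198] 0.0
[0.0004, -0.0032, -0.0198] 0.0
[0.0004, -0.0032, -0.0198] 0.0
[0.0004, -0.0032, -0.0198] 0.0
[0.0004, -0.0032, -0.0198] 0.0
[0.0004, -0.0032, -0.0198] 0.0
[0.0004, -0.0032, -0.0198] 0.0
```

View pics/s9c.png

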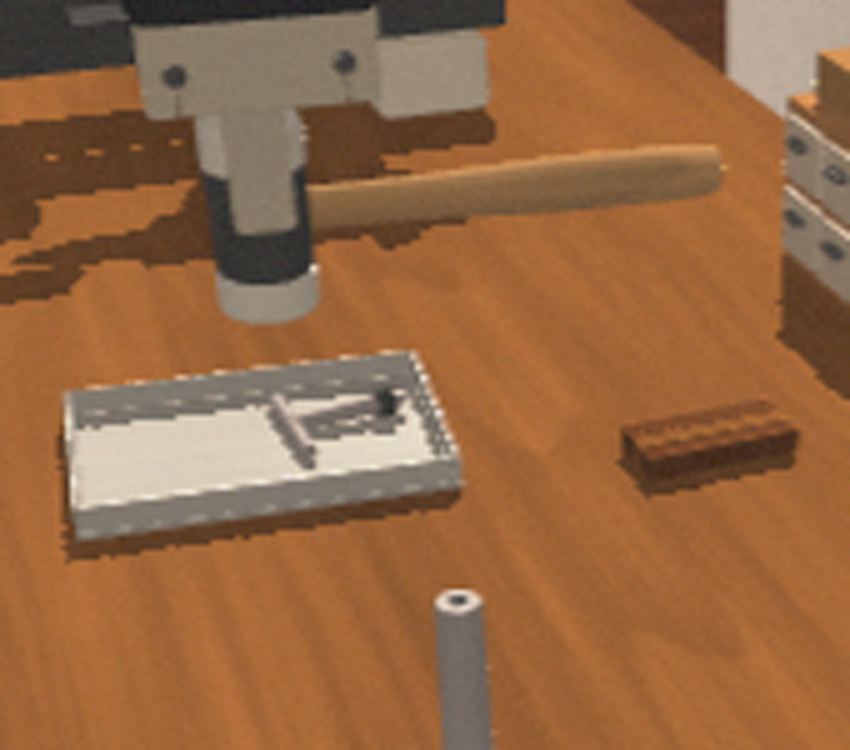

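Call:
{"method": "play_rows", "body": {"series": [0,-0.0033,-0.015,0,0,-0.0033,-0.022,0,0,-0.0033,-0.022,0,0,-0.0033,-0.022,0,0,-0.0033,-0.022,0]}}

```text
time_s: 14.4
tcp_pos: [0.474, -0.012, 0.2288]
eef_rot: [94.7, 89.9, 179.9]
contact_force: [1.1, 0.5, -4.1]
gripper_width: 0.0391
```

Call:
{"method": "play_rows", "body": {"series": [0,-0.0033,-0.022,0,0,-0.0033,-0.022,0,0,-0.0033,-0.022,0,0,-0.0033,-0.018,0,0,-0.0033,-0.0106,0]}}

```text
time_s: 14.82
tcp_pos: [0.4824, -0.1082, 0.2287]
eef_rot: [92.0, 89.9, 177.1]
contact_force: [1.1, 0.5, -3.7]
gripper_width: 0.0392
```

Call:
{"method": "play_rows", "body": {"series": [0,0,0,0,0,0,0,0,0,0,0,0,0,0,0,0,0,0,0,0]}}

```text
time_s: 15.23
tcp_pos: [0.4835, -0.106, 0.23]
eef_rot: [29.3, 90.0, 114.5]
contact_force: [-0.5, 0.1, -4.2]
gripper_width: 0.039
```

```bash
python3 plan.py .4841 -.1068 .21 85.2 4;python3 - <<'E'
from h import *
d=snap("side","10");crop(d,"pics/s10c.png",220,100,120,120,6)
st=get_state();print(st["moment"],st["contact_force"],st["tcp_pos"])
E
```

```text
t 15.23 tcp [ 0.4835 -0.106   0.23  ] jaw 85.23 xaxis [-1.e-04  2.e-04 -1.e+00] F [-0.5  0.1 -4.2] w 0.039 D [ 0.0006 -0.0008 -0.02  ] spin 0.001
[0.005, -0.0002, -0.0002] 0.0001
[0.005, -0.0002, -0.0002] 0.0001
[0.005, -0.0002, -0.0002] 0.0001
[0.005, -0.0002, -0.0002] 0.0001
[-0.01858766  0.03760547  0.00680019] [ 0.04218698 -0.29698819 -3.9312497 ] [ 0.48352779 -0.10607898  0.23007829]
```

View pics/s10c.png

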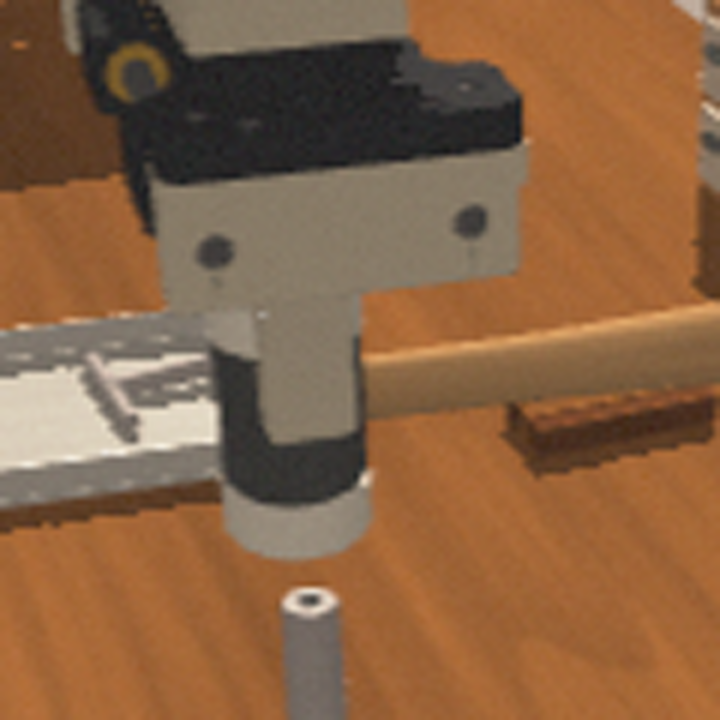

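Run:
```python
from h import *
d=load("side","10")
def c(p):
    u=proj(d,p);return ((u-[220,100]+.5)*6-.5).round(1)
f=d["world_from_camera"][:3,2].copy();f[2]=0;f/=np.linalg.norm(f);r=d["world_from_camera"][:3,0]
P=np.array([.4835,-.106,.230-.042])
print(c(P),c(P-.02*f),c(P-.02*r),c(P+.02*r), c([.4841,-.1068,.164]))
```

```text
[303.2 527.4] [294.1 566. ] [230.  527.4] [376.3 527.4] [311.4 602.2]
```

Call:
{"method": "play_rows", "body": {"series": [0.004,-0.001,-0.0007,0,0.004,-0.001,-0.0006,0,0.004,0,0,0,0.004,0,0,0,0,0,0,0]}}

```text
time_s: 15.7
tcp_pos: [0.4847, -0.1082, 0.2128]
eef_rot: [94.0, 89.9, 179.2]
contact_force: [0.1, 0.2, -3.0]
gripper_width: 0.0393
```

Call:
{"method": "play_rows", "body": {"series": [0.001,0,0,0,0.001,0,0,0,0.001,0,0,0,0,0,0,0,0,0,0,0]}}

```text
time_s: 16.12
tcp_pos: [0.4854, -0.1082, 0.2111]
eef_rot: [-94.0, 90.0, -8.9]
contact_force: [-0.6, 0.4, -3.3]
gripper_width: 0.0396
```

Run:
```python
from h import *
d=snap("side","11");crop(d,"pics/s11c.png",220,100,120,120,6)
st=get_state();print(st["moment"],st["contact_force"],st["tcp_pos"])
```

```text
[-0.04375074  0.04422255  0.01908777] [ 0.28505442  0.39412198 -3.84122104] [ 0.48550439 -0.10820474  0.21118509]
```

View pics/s11c.png

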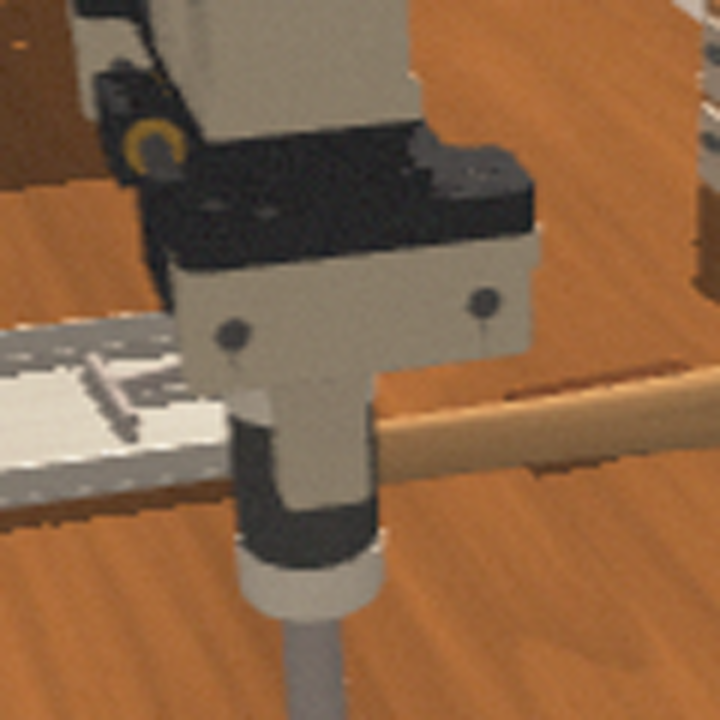

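Call:
{"method": "play_rows", "body": {"series": [0.001,0,0,0,0.001,0,0,0,0.001,0,0,0,0,0,0,0,0,0,0,0]}}

```text
time_s: 16.58
tcp_pos: [0.4854, -0.1082, 0.208]
eef_rot: [101.1, 90.0, -173.7]
contact_force: [0.0, -0.8, -4.1]
gripper_width: 0.0391
```

Call:
{"method": "play_rows", "body": {"series": [0.001,0,0,0,0.001,0,0,0,0,0,0,0,0,0,0,0,0,0,0,0]}}

```text
time_s: 17.0
tcp_pos: [0.4855, -0.1082, 0.2062]
eef_rot: [-94.8, 90.0, -9.6]
contact_force: [-0.1, -0.2, -1.5]
gripper_width: 0.0393
```

Contact is starting. I'll go on in small steps.

Call:
{"method": "play_rows", "body": {"series": [0.0005,0,0,0,0.0005,0,0,0,0,0,0,0,0,0,0,0,0,0,0,0]}}

```text
time_s: 17.42
tcp_pos: [0.4857, -0.1082, 0.2055]
eef_rot: [-90.0, 90.0, -4.9]
contact_force: [-1.0, -0.2, 3.0]
gripper_width: 0.0389
```

Call:
{"method": "play_rows", "body": {"series": [0.0005,0,0,0,0.0005,0,0,0,0,0,0,0,0,0,0,0,0,0,0,0]}}

```text
time_s: 17.83
tcp_pos: [0.4859, -0.1083, 0.2047]
eef_rot: [-96.8, 89.9, -11.7]
contact_force: [-0.8, 0.7, 5.4]
gripper_width: 0.0392
```

Call:
{"method": "play_rows", "body": {"series": [0.0005,0,0,0,0.0005,0,0,0,0.0005,0,0,0,0,0,0,0,0,0,0,0]}}

```text
time_s: 18.25
tcp_pos: [0.4863, -0.1084, 0.2038]
eef_rot: [-97.6, 89.9, -12.4]
contact_force: [-1.4, 1.6, 9.1]
gripper_width: 0.0391
```

Call:
{"method": "play_rows", "body": {"series": [0.0005,0,0,0,0.0005,0,0,0,0,0,0,0,0,0,0,0,0,0,0,0]}}

```text
time_s: 18.67
tcp_pos: [0.4866, -0.1085, 0.2032]
eef_rot: [-97.6, 89.8, -12.4]
contact_force: [-1.6, -0.1, 11.8]
gripper_width: 0.0392
```

Run:
```python
from h import *
d=snap("side","12");crop(d,"pics/s12c.png",220,140,120,140,6)
st=get_state();print(st["moment"],st["contact_force"],st["tcp_pos"])
```

```text
[0.33450406 0.81801094 0.00273757] [-2.47533112  1.26160986 11.75041066] [ 0.48655911 -0.1084302   0.20323728]
```

View pics/s12c.png

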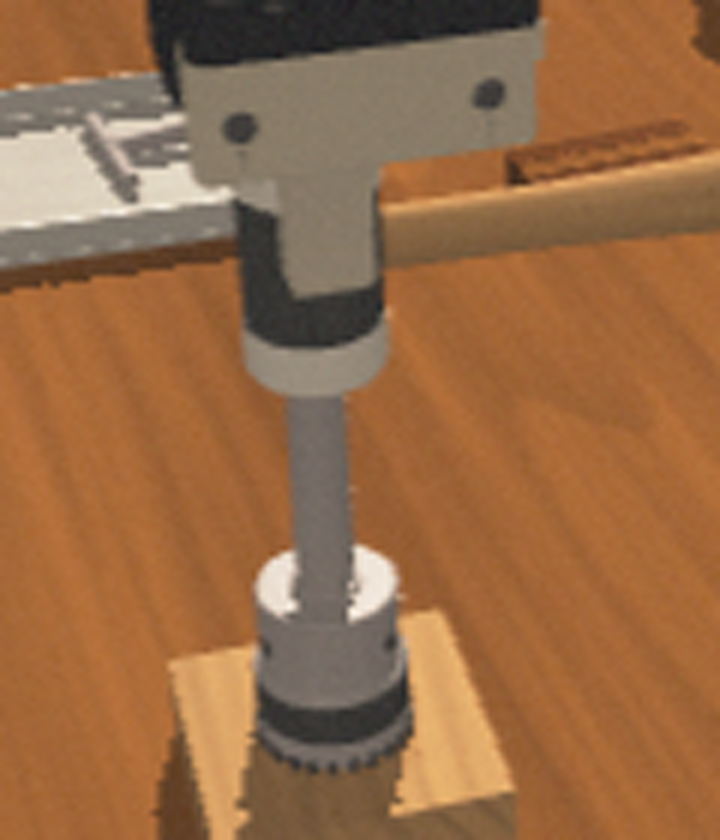

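Call:
{"method": "play_rows", "body": {"series": [0.0005,0.0002,0,0,0.0005,0.0002,0,0,0.0005,0.0002,0,0,0.0005,0,0,0,0,0,0,0]}}

```text
time_s: 19.13
tcp_pos: [0.4867, -0.1085, 0.2021]
eef_rot: [-97.8, 89.7, -12.5]
contact_force: [-0.8, 0.7, 16.7]
gripper_width: 0.0393
```

Call:
{"method": "play_rows", "body": {"series": [0.0005,0,0,0,0.0005,0,0,0,0.0003,0,0,0,0,0,0,0,0,0,0,0]}}

```text
time_s: 19.55
tcp_pos: [0.4871, -0.1086, 0.2014]
eef_rot: [-97.4, 89.7, -12.1]
contact_force: [-2.7, 0.8, 19.9]
gripper_width: 0.039
```

Run:
```python
from h import *
st=get_state();print(st["moment"],st["contact_force"],st["tcp_pos"])
```

```text
[0.44743587 1.15584801 0.0157477 ] [-2.71711399  0.75287842 19.89696234] [ 0.48711898 -0.10856936  0.20139402]
```

Call:
{"method": "play_rows", "body": {"series": [0.0005,0.0001,0,0,0.0005,0.0001,0,0,0.0005,0,0,0,0,0,0,0,0,0,0,0]}}

```text
time_s: 19.97
tcp_pos: [0.4874, -0.1087, 0.2006]
eef_rot: [-97.4, 89.6, -12.1]
contact_force: [-3.4, 2.1, 23.3]
gripper_width: 0.039
```

Run:
```python
from h import *
st=get_state();print(st["moment"],st["contact_force"],st["tcp_pos"])
```

```text
[ 0.37387159  1.23995741 -0.0423896 ] [-3.36641446  2.13080892 23.26644301] [ 0.48741964 -0.10867518  0.20058793]
```

Call:
{"method": "play_rows", "body": {"series": [0.0004,0,0,0,0.0004,0,0,0,0,0,0,0,0,0,0,0,0,0,0,0]}}

```text
time_s: 20.38
tcp_pos: [0.4877, -0.1087, 0.2002]
eef_rot: [-97.3, 89.6, -12.0]
contact_force: [-3.4, 1.8, 26.0]
gripper_width: 0.0393
```

Call:
{"method": "play_rows", "body": {"series": [0,0,0,0,0,0,0,0,0,0,0,0,0,0,0,0,0,0,0,0]}}

```text
time_s: 20.8
tcp_pos: [0.4877, -0.1087, 0.2002]
eef_rot: [-97.3, 89.6, -12.0]
contact_force: [-2.5, 0.5, 24.9]
gripper_width: 0.0393
```

Call:
{"method": "play_rows", "body": {"series": [-0.001,0,0,0,-0.002,0,0,0,-0.002,0,0,0,-0.003,0,0,0,-0.003,0,0,0]}}

```text
time_s: 21.22
tcp_pos: [0.4842, -0.108, 0.2067]
eef_rot: [60.4, 90.0, 145.5]
contact_force: [0.2, -0.0, -3.4]
gripper_width: 0.0391
```

Call:
{"method": "play_rows", "body": {"series": [-0.003,0,0,0,-0.006,0,0,0,-0.01,0,0,0,-0.005,0,0,0,0,0,0,0]}}

```text
time_s: 21.63
tcp_pos: [0.4855, -0.1082, 0.2325]
eef_rot: [-85.9, 89.9, -0.7]
contact_force: [0.5, -0.4, -3.9]
gripper_width: 0.0389
```

```bash
python3 plan.py .4673 .0929 .232 85.2 10;python3 - <<'E'
from h import *
d=snap("side","13");crop(d,"pics/s13c.png",220,100,120,150,5)
E
```

```text
t 21.63 tcp [ 0.4855 -0.1082  0.2325] jaw 85.19 xaxis [ 0.0023 -0.     -1.    ] F [ 0.5 -0.4 -3.9] w 0.0389 D [-0.0182  0.2011 -0.0005] spin -0.0
[0.0, 0.0035, 0.0199] -0.0
[0.0, 0.0035, 0.0199] -0.0
[0.0, 0.0035, 0.0199] -0.0
[0.0, 0.0035, 0.0199] -0.0
[0.0, 0.0035, 0.0199] -0.0
[0.0, 0.0035, 0.0199] -0.0
[0.0, 0.0035, 0.0199] -0.0
[0.0, 0.0035, 0.0199] -0.0
[0.0, 0.0035, 0.0199] -0.0
[0.0, 0.0035, 0.0199] -0.0
```

View pics/s13c.png

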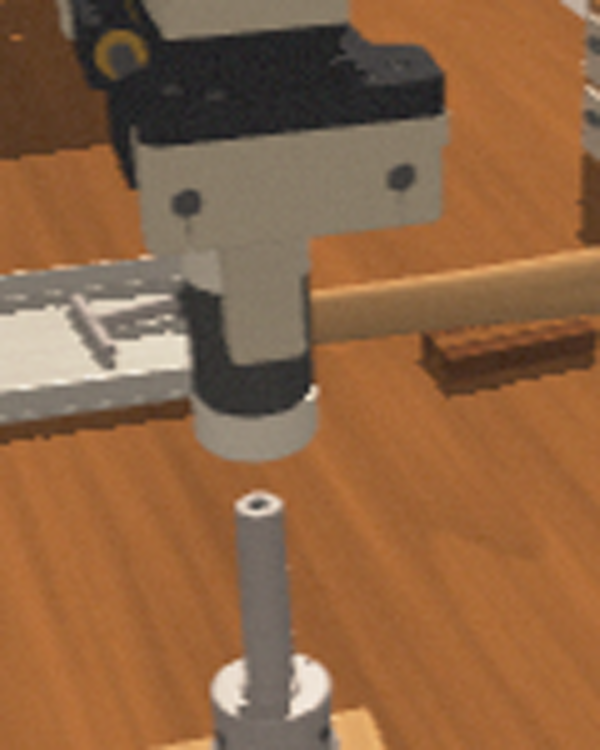

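Call:
{"method": "play_rows", "body": {"series": [0,0.0035,0.0165,0,0,0.0035,0.022,0,0,0.0035,0.022,0,0,0.0035,0.022,0,0,0.0035,0.022,0]}}

```text
time_s: 22.1
tcp_pos: [0.4755, -0.0017, 0.2306]
eef_rot: [86.2, 90.0, 171.4]
contact_force: [0.3, 0.4, -4.2]
gripper_width: 0.039
```

Call:
{"method": "play_rows", "body": {"series": [0,0.0035,0.022,0,0,0.0035,0.022,0,0,0.0035,0.022,0,0,0.0035,0.018,0,0,0.0035,0.0105,0]}}

```text
time_s: 22.52
tcp_pos: [0.4663, 0.0948, 0.2306]
eef_rot: [48.0, 90.0, 133.2]
contact_force: [0.3, -0.1, -4.2]
gripper_width: 0.039
```

Call:
{"method": "play_rows", "body": {"series": [0.018,0,0,0,0.03,0,0,0,0.03,0,0,0,0.03,0,0,0,0.03,0,0,0]}}

```text
time_s: 22.93
tcp_pos: [0.4663, 0.0929, 0.0918]
eef_rot: [-47.5, 90.0, 37.7]
contact_force: [0.4, 0.2, -4.0]
gripper_width: 0.0391
```

Call:
{"method": "play_rows", "body": {"series": [0.022,0,0,0,0.014,0,0,0,0.008,0,0,0,0.003,0,0,0,0,0,0,0]}}

```text
time_s: 23.35
tcp_pos: [0.4665, 0.093, 0.0457]
eef_rot: [138.6, 90.0, -136.2]
contact_force: [-0.9, 0.1, -4.4]
gripper_width: 0.039
```

```bash
python3 plan.py .4673 .0929 .042 85.2 5
```

```text
t 23.35 tcp [0.4665 0.093  0.0457] jaw 85.18 xaxis [-6.e-04 -5.e-04 -1.e+00] F [-0.9  0.1 -4.4] w 0.039 D [ 0.0008 -0.0001 -0.0037] spin -0.0
[0.0007, -0.0002, 0.0] -0.0001
[0.0007, -0.0002, 0.0] -0.0001
[0.0007, -0.0002, 0.0] -0.0001
[0.0007, -0.0002, 0.0] -0.0001
[0.0007, -0.0002, 0.0] -0.0001
```

Call:
{"method": "play_rows", "body": {"series": [0.001,-0.0004,0,0,0.001,-0.0004,0,0,0.001,0,0,0,0.0005,0,0,0,0,0,0,0]}}

```text
time_s: 23.77
tcp_pos: [0.4677, 0.0933, 0.0429]
eef_rot: [-52.6, 89.9, 32.6]
contact_force: [0.2, -0.6, -3.0]
gripper_width: 0.0391
```

Call:
{"method": "play_rows", "body": {"series": [0.0005,0,0,0,0.0005,0,0,0,0,0,0,0,0,0,0,0,0,0,0,0]}}

```text
time_s: 24.18
tcp_pos: [0.4677, 0.0933, 0.0418]
eef_rot: [-60.2, 89.9, 24.9]
contact_force: [-0.9, 0.6, 2.6]
gripper_width: 0.0389
```

Call:
{"method": "play_rows", "body": {"series": [0,0,0,0,0,0,0,0,0,0,0,0,0,0,0,0,0,0,0,0], "jaw": 95, "squeeze": 30}}

```text
time_s: 24.6
tcp_pos: [0.4672, 0.093, 0.0414]
eef_rot: [127.3, 90.0, -147.6]
contact_force: [0.3, 0.1, -0.9]
gripper_width: 0.067
```

Call:
{"method": "play_rows", "body": {"series": [-0.005,0,0,0,-0.02,0,0,0,-0.03,0,0,0,-0.03,0,0,0,-0.03,0,0,0]}}

```text
time_s: 25.02
tcp_pos: [0.4669, 0.0928, 0.158]
eef_rot: [134.9, 90.0, -139.9]
contact_force: [0.9, -0.1, -0.8]
gripper_width: 0.0831
```

Call:
{"method": "play_rows", "body": {"series": [-0.025,0,0,0,-0.02,0,0,0,-0.01,0,0,0,0,0,0,0,0,0,0,0]}}

```text
time_s: 25.43
tcp_pos: [0.467, 0.0931, 0.2113]
eef_rot: [-9.0, 90.0, 76.2]
contact_force: [-0.6, -0.3, -1.2]
gripper_width: 0.0833
```

```bash
python3 plan.py .4855 -.1073 .21 94.7 10;python3 - <<'E'
from h import *
d=snap("side","14");d=snap("top","14")
E
```

```text
t 25.43 tcp [0.467  0.0931 0.2113] jaw 85.16 xaxis [ 2.e-04  6.e-04 -1.e+00] F [-0.6 -0.3 -1.2] w 0.0833 D [ 0.0185 -0.2004 -0.0013] spin -0.166
[0.0001, -0.0035, -0.0198] -0.0166
[0.0001, -0.0032, -0.0199] -0.0166
[0.0001, -0.0029, -0.0199] -0.0166
[0.0001, -0.0025, -0.02] -0.0166
[0.0001, -0.0022, -0.02] -0.0166
[0.0001, -0.0019, -0.02] -0.0166
[0.0001, -0.0015, -0.0201] -0.0166
[0.0001, -0.0012, -0.0201] -0.0166
[0.0001, -0.0009, -0.0201] -0.0166
[0.0001, -0.0005, -0.0201] -0.0166
```

View pics/side14.png

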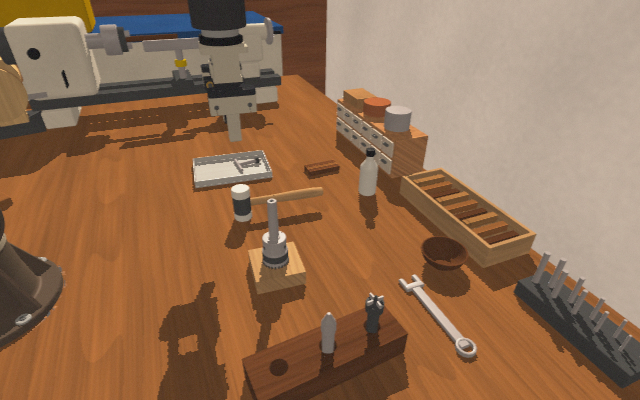

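Call:
{"method": "play_rows", "body": {"series": [0,-0.0035,-0.0198,-0.0166,0,-0.0032,-0.0199,-0.0166,0,-0.0029,-0.0199,-0.0166,0,-0.0025,-0.02,-0.0166,0,-0.0022,-0.02,-0.0166]}}

```text
time_s: 25.95
tcp_pos: [0.4757, -0.0083, 0.2099]
eef_rot: [108.3, 89.8, -161.7]
contact_force: [-0.8, 0.3, -0.1]
gripper_width: 0.0832
```

Call:
{"method": "play_rows", "body": {"series": [0,-0.0019,-0.02,-0.0166,0,-0.0015,-0.0201,-0.0166,0,-0.0012,-0.0201,-0.0166,0,-0.0009,-0.0201,-0.0166,0,-0.0005,-0.0201,-0.0166]}}

```text
time_s: 26.37
tcp_pos: [0.4849, -0.1084, 0.2098]
eef_rot: [90.3, 89.8, -174.9]
contact_force: [0.5, 0.3, 0.8]
gripper_width: 0.0832
```

Call:
{"method": "play_rows", "body": {"series": [0,0,0,0,0,0,0,0,0,0,0,0,0,0,0,0,0,0,0,0]}}

```text
time_s: 26.78
tcp_pos: [0.4856, -0.1068, 0.2112]
eef_rot: [87.1, 90.0, -178.1]
contact_force: [0.1, 0.2, -0.5]
gripper_width: 0.0829
```

```bash
python3 plan.py .4855 -.1073 .116 94.7 10;python3 - <<'E'
from h import *
s=load("side","14");t=load("top","14");crop(t,"pics/t14c.png",335,215,45,40,16);crop(s,"pics/s14c.png",240,190,70,90,8)
E
```

```text
t 26.78 tcp [ 0.4856 -0.1068  0.2112] jaw 94.73 xaxis [-6.e-04 -0.e+00 -1.e+00] F [ 0.1  0.2 -0.5] w 0.0829 D [-0.0001 -0.0005 -0.0952] spin 0.001
[0.0095, 0.0, -0.0001] 0.0001
[0.0095, 0.0, -0.0001] 0.0001
[0.0095, 0.0, -0.0001] 0.0001
[0.0095, 0.0, -0.0001] 0.0001
[0.0095, 0.0, -0.0001] 0.0001
[0.0095, 0.0, -0.0001] 0.0001
[0.0095, 0.0, -0.0001] 0.0001
[0.0095, 0.0, -0.0001] 0.0001
[0.0095, 0.0, -0.0001] 0.0001
[0.0095, 0.0, -0.0001] 0.0001
```

View pics/t14c.png

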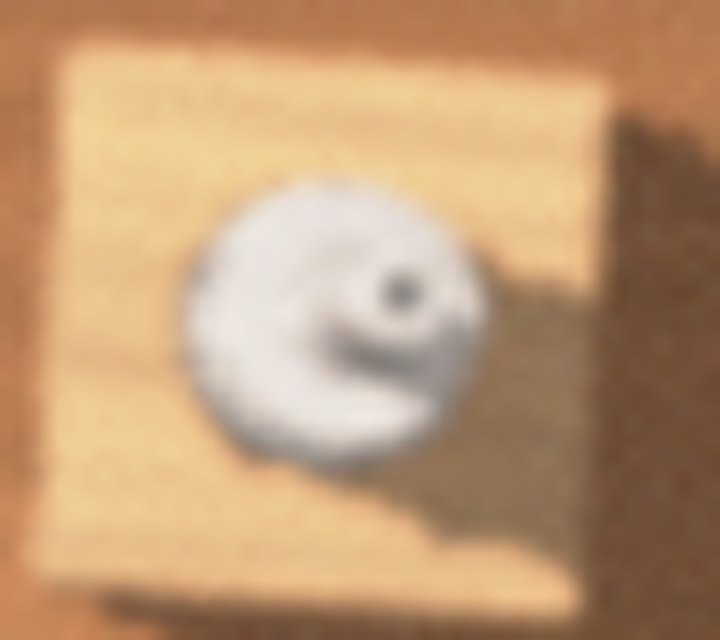

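View pics/s14c.png

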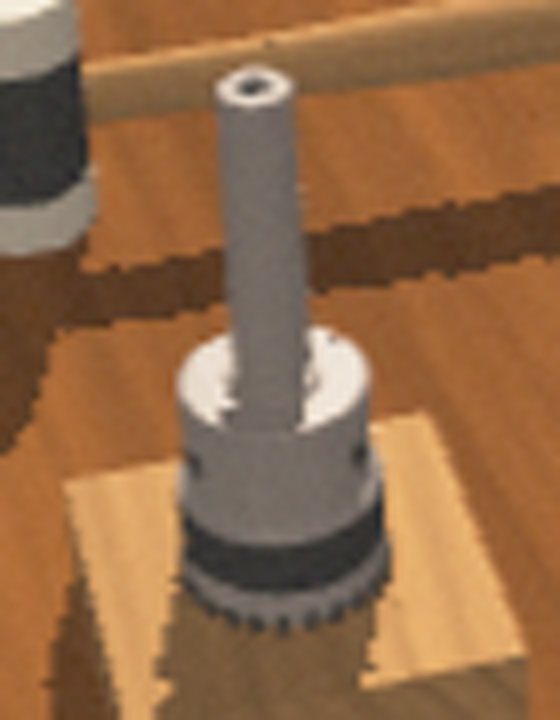

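Call:
{"method": "play_rows", "body": {"series": [0.012,0,-0.0001,0,0.014,0,-0.0001,0,0.014,0,-0.0001,0,0.014,0,-0.0001,0,0.012,0,-0.0001,0]}}

```text
time_s: 27.2
tcp_pos: [0.4856, -0.1072, 0.1447]
eef_rot: [24.1, 90.0, 118.9]
contact_force: [-0.1, 1.6, -1.1]
gripper_width: 0.0835
```

Call:
{"method": "play_rows", "body": {"series": [0.012,0,0,0,0.009,0,0,0,0.005,0,0,0,0.003,0,0,0,0,0,0,0]}}

```text
time_s: 27.62
tcp_pos: [0.4856, -0.1077, 0.1162]
eef_rot: [94.6, 90.0, -170.7]
contact_force: [-0.5, 0.1, 0.2]
gripper_width: 0.0831
```

Call:
{"method": "play_rows", "body": {"series": [0,0,0,0,0,0,0,0,0,0,0,0,0,0,0,0,0,0,0,0], "jaw": 0, "squeeze": 30}}

```text
time_s: 28.03
tcp_pos: [0.4859, -0.1079, 0.1168]
eef_rot: [-85.7, 90.0, 9.0]
contact_force: [-0.4, 0.1, -0.7]
gripper_width: 0.0553
```

Call:
{"method": "play_rows", "body": {"series": [0,0,0,0,0,0,0,0,0,0,0,0,0,0,0,0,0,0,0,0]}}

```text
time_s: 28.45
tcp_pos: [0.4857, -0.1079, 0.1165]
eef_rot: [89.5, 90.0, -175.8]
contact_force: [-0.1, 0.7, -0.5]
gripper_width: 0.0221
```

Call:
{"method": "play_rows", "body": {"series": [0,0,0,0,0,0,0,0,0,0,0,0,0,0,0,0,0,0,0,0]}}

```text
time_s: 28.87
tcp_pos: [0.4857, -0.1081, 0.1165]
eef_rot: [163.2, 90.0, -102.1]
contact_force: [0.1, -2.8, -0.3]
gripper_width: 0.0163
```

Call:
{"method": "play_rows", "body": {"series": [-0.001,0,-0.0004,0,-0.002,0,-0.0004,0,-0.002,0,0,0,-0.002,0,0,0,-0.001,0,0,0], "squeeze": 35}}

```text
time_s: 29.28
tcp_pos: [0.4856, -0.1086, 0.1245]
eef_rot: [56.5, 90.0, 151.2]
contact_force: [-0.6, -0.1, -7.0]
gripper_width: 0.0161
```

Call:
{"method": "play_rows", "body": {"series": [-0.003,0,0,0,-0.003,0,0,0,-0.003,0,0,0,-0.003,0,0,0,-0.001,0,0,0]}}

```text
time_s: 29.7
tcp_pos: [0.4861, -0.1087, 0.1381]
eef_rot: [-92.6, 90.0, 2.1]
contact_force: [-0.2, 0.1, -6.3]
gripper_width: 0.0163
```

```bash
python3 plan.py - - .25 - 10;python3 - <<'E'
from h import *
d=snap("side","15");crop(d,"pics/s15c.png",220,140,120,140,5)
E
```

```text
t 29.7 tcp [ 0.4861 -0.1087  0.1381] jaw 94.69 xaxis [ 9.e-04  0.e+00 -1.e+00] F [-0.2  0.1 -6.3] w 0.0163 D [0.     0.     0.1119] spin 0
[-0.0112, -0.0, -0.0] 0.0
[-0.0112, -0.0, -0.0] 0.0
[-0.0112, -0.0, -0.0] 0.0
[-0.0112, -0.0, -0.0] 0.0
[-0.0112, -0.0, -0.0] 0.0
[-0.0112, -0.0, -0.0] 0.0
[-0.0112, -0.0, -0.0] 0.0
[-0.0112, -0.0, -0.0] 0.0
[-0.0112, -0.0, -0.0] 0.0
[-0.0112, -0.0, -0.0] 0.0
```

View pics/s15c.png

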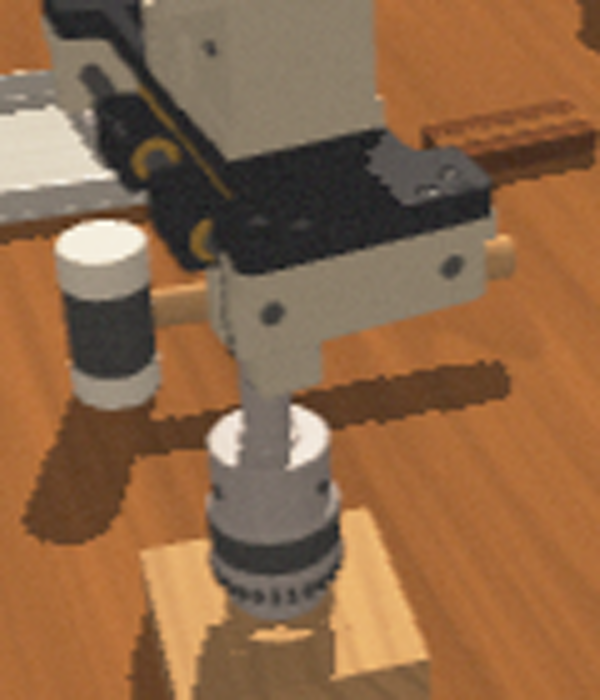

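Call:
{"method": "play_rows", "body": {"series": [-0.005,0,0,0,-0.01,0,0,0,-0.014,0,0,0,-0.014,0,0,0,-0.014,0,0,0]}}

```text
time_s: 30.17
tcp_pos: [0.4858, -0.1087, 0.1959]
eef_rot: [-119.0, 90.0, -24.4]
contact_force: [0.9, -0.2, -7.8]
gripper_width: 0.0163
```

Call:
{"method": "play_rows", "body": {"series": [-0.014,0,0,0,-0.01,0,0,0,-0.006,0,0,0,-0.002,0,0.003,0,0,0.0002,0.008,0]}}

```text
time_s: 30.58
tcp_pos: [0.4847, -0.0978, 0.2267]
eef_rot: [-89.9, 90.0, 4.7]
contact_force: [-0.5, -0.5, -6.8]
gripper_width: 0.0165
```

Call:
{"method": "play_rows", "body": {"series": [0,0.0003,0.012,0,0,0.0004,0.016,0,0,0.0005,0.02,0,0,0.0005,0.02,0,0,0.0005,0.02,0]}}

```text
time_s: 31.0
tcp_pos: [0.4744, -0.009, 0.2255]
eef_rot: [91.7, 89.9, -173.6]
contact_force: [-0.2, 0.6, -6.5]
gripper_width: 0.0161
```

Call:
{"method": "play_rows", "body": {"series": [0,0.0005,0.02,0,0,0.0005,0.02,0,0,0.0005,0.02,0,0,0.0005,0.02,0,0,0.0005,0.02,0]}}

```text
time_s: 31.42
tcp_pos: [0.4636, 0.0905, 0.2255]
eef_rot: [103.5, 89.9, -161.8]
contact_force: [0.3, 0.3, -6.7]
gripper_width: 0.0165
```

Call:
{"method": "play_rows", "body": {"series": [0,0.0005,0.02,0,0,0.0005,0.02,0,0,0.0005,0.02,0,0,0.0005,0.02,0,0,0.0005,0.02,0]}}

```text
time_s: 31.83
tcp_pos: [0.4529, 0.1899, 0.2254]
eef_rot: [116.4, 89.9, -148.9]
contact_force: [0.3, 1.0, -7.0]
gripper_width: 0.0162
```

Call:
{"method": "play_rows", "body": {"series": [0,0.0005,0.02,0,0,0.0005,0.02,0,0,0.0005,0.02,0,0,0.0005,0.02,0,0,0.0003,0.016,0]}}

```text
time_s: 32.25
tcp_pos: [0.4428, 0.2857, 0.2254]
eef_rot: [121.3, 89.9, -143.9]
contact_force: [0.0, 0.3, -6.2]
gripper_width: 0.0165
```

```bash
python3 plan.py .44 .33 .225 94.7 5
```

```text
t 32.25 tcp [0.4428 0.2857 0.2254] jaw 94.72 xaxis [-1.2e-03 -9.0e-04 -1.0e+00] F [ 0.   0.3 -6.2] w 0.0165 D [-0.0028  0.0443 -0.0004] spin 0.0
[0.0001, -0.0002, 0.0089] 0.0001
[0.0001, -0.0002, 0.0089] 0.0001
[0.0001, -0.0002, 0.0089] 0.0001
[0.0001, -0.0002, 0.0089] 0.0001
[0.0001, -0.0002, 0.0089] 0.0001
```

Call:
{"method": "play_rows", "body": {"series": [0,-0.0002,0.014,0,0,-0.0002,0.012,0,0,-0.0002,0.009,0,0,-0.0002,0.006,0,0,0,0.003,0]}}

```text
time_s: 32.67
tcp_pos: [0.4411, 0.3287, 0.2262]
eef_rot: [140.1, 90.0, -125.2]
contact_force: [0.1, 0.3, -7.5]
gripper_width: 0.0162
```

Call:
{"method": "play_rows", "body": {"series": [0.003,0,0,0,0.008,0,0,0,0.012,0,0,0,0.015,0,0,0,0.015,0,0,0]}}

```text
time_s: 33.08
tcp_pos: [0.4411, 0.3273, 0.1726]
eef_rot: [-6.2, 90.0, 88.4]
contact_force: [0.4, -0.8, -7.4]
gripper_width: 0.0159
```

Call:
{"method": "play_rows", "body": {"series": [0.014,0,0,0,0.012,0,0,0,0.009,0,0,0,0.006,0,0,0,0.003,0,0,0]}}

```text
time_s: 33.5
tcp_pos: [0.4409, 0.3274, 0.1285]
eef_rot: [138.7, 89.9, -126.7]
contact_force: [0.0, -0.8, -6.2]
gripper_width: 0.0161
```

```bash
python3 plan.py .44 .33 .1045 94.7 5;python3 - <<'E'
from h import *
d=snap("side","16");crop(d,"pics/s16c.png",170,70,140,130,5)
E
```

```text
t 33.5 tcp [0.4409 0.3274 0.1285] jaw 94.66 xaxis [-8.e-04 -1.e-03 -1.e+00] F [ 0.  -0.8 -6.2] w 0.0161 D [-0.0009  0.0026 -0.024 ] spin -0.001
[0.0048, 0.0001, 0.0005] -0.0001
[0.0048, 0.0001, 0.0005] -0.0001
[0.0048, 0.0001, 0.0005] -0.0001
[0.0048, 0.0001, 0.0005] -0.0001
[0.0048, 0.0001, 0.0005] -0.0001
```

View pics/s16c.png

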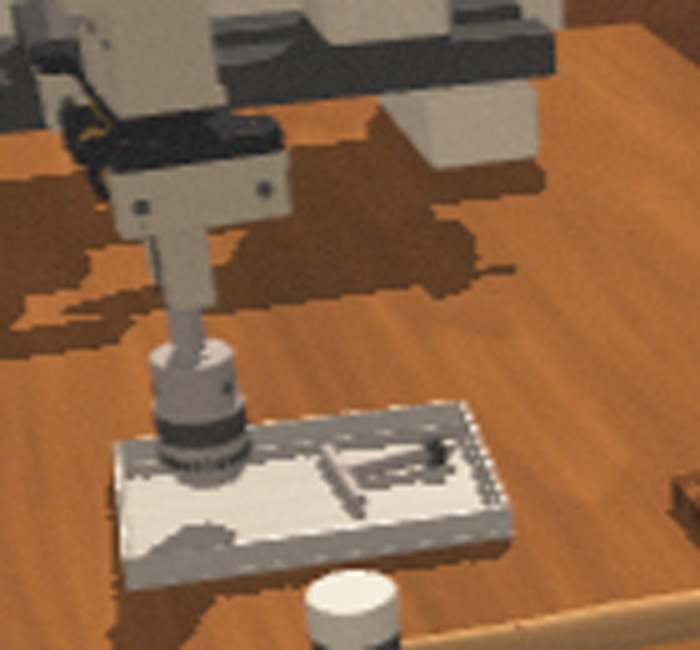

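Call:
{"method": "play_rows", "body": {"series": [0.004,0,0.0005,0,0.006,0,0.0005,0,0.005,0,0.0005,0,0.003,0,0,0,0.001,0,0,0]}}

```text
time_s: 33.97
tcp_pos: [0.4407, 0.3294, 0.1098]
eef_rot: [133.7, 89.9, -131.7]
contact_force: [-0.5, 0.7, -6.0]
gripper_width: 0.0161
```

Call:
{"method": "play_rows", "body": {"series": [0.001,0,0,0,0.001,0,0,0,0.001,0,0,0,0,0,0,0,0,0,0,0]}}

```text
time_s: 34.38
tcp_pos: [0.441, 0.3296, 0.1076]
eef_rot: [-50.0, 90.0, 44.7]
contact_force: [-0.4, 0.9, -7.1]
gripper_width: 0.0163
```

```bash
python3 plan.py .44 .33 .1045 94.7 1
```

```text
t 34.38 tcp [0.441  0.3296 0.1076] jaw 94.69 xaxis [ 1.e-04  1.e-04 -1.e+00] F [-0.4  0.9 -7.1] w 0.0163 D [-0.001   0.0004 -0.0031] spin -0.0
[0.0031, 0.0009, 0.0004] -0.0002
```

Call:
{"method": "play_rows", "body": {"series": [0.001,0,0,0,0.0005,0,0,0,0.0005,0,0,0,0,0,0,0,0,0,0,0]}}

```text
time_s: 34.8
tcp_pos: [0.4409, 0.3296, 0.1054]
eef_rot: [160.6, 90.0, -104.8]
contact_force: [0.8, -0.4, -7.1]
gripper_width: 0.0162
```

Call:
{"method": "play_rows", "body": {"series": [0.0005,0,0,0,0.0005,0,0,0,0,0,0,0,0,0,0,0,0,0,0,0]}}

```text
time_s: 35.22
tcp_pos: [0.441, 0.3296, 0.1045]
eef_rot: [-77.0, 90.0, 17.7]
contact_force: [1.5, 0.4, -6.5]
gripper_width: 0.0157
```

Call:
{"method": "play_rows", "body": {"series": [0.0005,0,0,0,0.0005,0,0,0,0,0,0,0,0,0,0,0,0,0,0,0]}}

```text
time_s: 35.63
tcp_pos: [0.4413, 0.3298, 0.1044]
eef_rot: [-62.4, 89.9, 32.3]
contact_force: [-2.9, -1.6, 5.4]
gripper_width: 0.0161
```

Call:
{"method": "play_rows", "body": {"series": [0.0003,0,0,0,0.0002,0,0,0,0,0,0,0,0,0,0,0,0,0,0,0]}}

```text
time_s: 36.05
tcp_pos: [0.4415, 0.3299, 0.1044]
eef_rot: [-63.5, 89.9, 31.2]
contact_force: [-4.2, -2.7, 11.2]
gripper_width: 0.016
```

Call:
{"method": "play_rows", "body": {"series": [-0.0005,0,0,0,-0.0004,0,0,0,0,0,0,0,0,0,0,0,0,0,0,0]}}

```text
time_s: 36.47
tcp_pos: [0.4413, 0.3298, 0.1044]
eef_rot: [-65.1, 90.0, 29.6]
contact_force: [-2.2, -2.0, 6.6]
gripper_width: 0.016
```

Run:
```python
from h import *
d=snap("side","17");crop(d,"pics/s17c.png",170,70,140,130,5)
```

```text
(no output)
```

View pics/s17c.png

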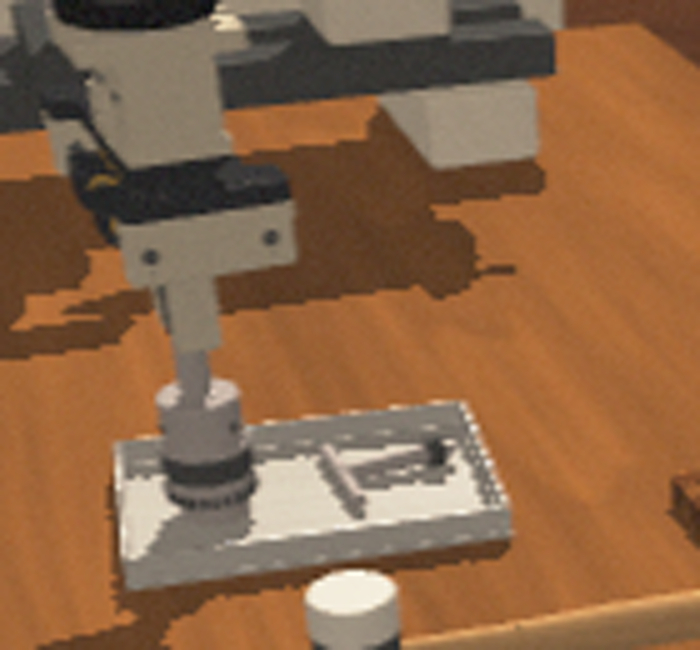

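Call:
{"method": "play_rows", "body": {"series": [-0.0004,0,0,0,-0.0004,0,0,0,0,0,0,0,0,0,0,0,0,0,0,0], "squeeze": 6}}

```text
time_s: 36.93
tcp_pos: [0.441, 0.3296, 0.1044]
eef_rot: [131.6, 90.0, -133.7]
contact_force: [-0.1, 0.7, -1.9]
gripper_width: 0.0167
```

Call:
{"method": "play_rows", "body": {"series": [0,0,0,0,0,0,0,0,0,0,0,0,0,0,0,0,0,0,0,0], "jaw": 70}}

```text
time_s: 37.35
tcp_pos: [0.441, 0.3298, 0.1048]
eef_rot: [-32.8, 90.0, 61.8]
contact_force: [-1.2, -0.7, -0.4]
gripper_width: 0.0443
```

Call:
{"method": "play_rows", "body": {"series": [0,0,0,0,0,0,0,0,-0.005,0,0,0,-0.01,0,0,0,-0.015,0,0,0]}}

```text
time_s: 37.77
tcp_pos: [0.4405, 0.3291, 0.1347]
eef_rot: [138.8, 89.9, -126.6]
contact_force: [0.6, -0.4, 0.6]
gripper_width: 0.0611
```

Call:
{"method": "play_rows", "body": {"series": [-0.02,0,0,0,-0.03,0,0,0,-0.03,0,0,0,-0.03,0,0,0,-0.02,0,0,0]}}

```text
time_s: 38.18
tcp_pos: [0.4416, 0.33, 0.2692]
eef_rot: [-50.4, 89.8, 44.3]
contact_force: [0.3, 0.1, -0.1]
gripper_width: 0.0618
```

Call:
{"method": "play_rows", "body": {"series": [-0.01,0,-0.01,0,0,0,-0.02,0,0,0,-0.03,0,0,0,-0.04,0,0,0,-0.04,0]}}

```text
time_s: 38.6
tcp_pos: [0.4512, 0.1875, 0.2735]
eef_rot: [117.5, 89.9, -147.8]
contact_force: [1.0, -0.7, -0.2]
gripper_width: 0.0611
```

Call:
{"method": "play_rows", "body": {"series": [0,0,-0.03,0,0,0,-0.03,0,0,0,-0.03,0,0,0,-0.02,0,0,0,0,0]}}

```text
time_s: 39.02
tcp_pos: [0.4599, 0.0762, 0.2738]
eef_rot: [114.0, 89.9, -151.5]
contact_force: [-0.8, -0.6, -0.7]
gripper_width: 0.0611
```

Run:
```python
from h import *
d=snap("side","18");t=snap("top","18");crop(d,"pics/s18c.png",170,90,160,140,5);crop(t,"pics/t18c.png",150,150,330,140,2.4)
s=get_state();print(s["time_s"],s["contact_force"],s["gripper_width"])
```

```text
39.1167 [0.01358383 0.13508833 0.39534386] 0.061462579547931454
```

View pics/s18c.png

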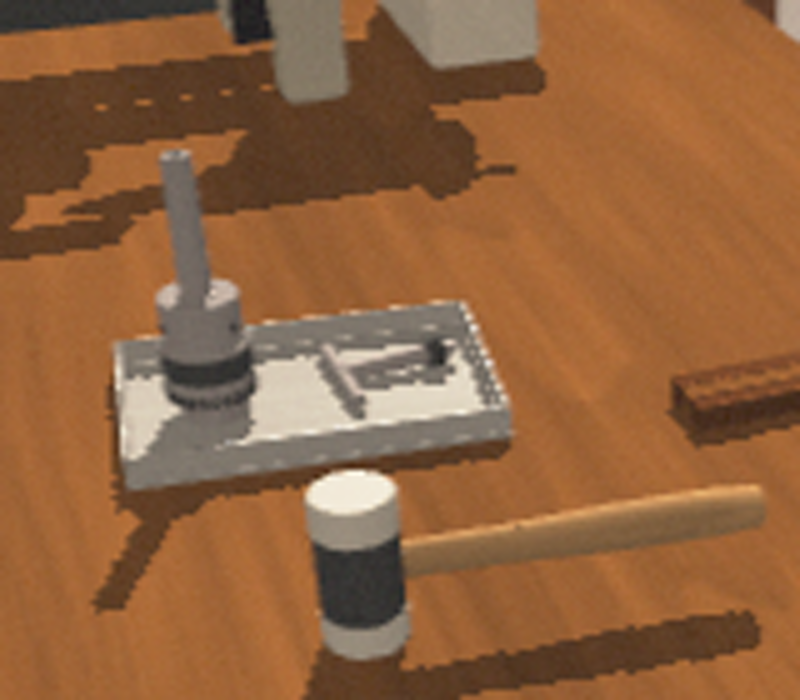

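View pics/top18.png

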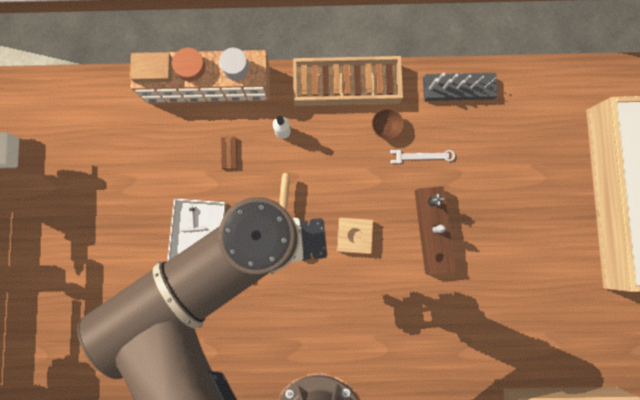

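Run:
```python
from h import *
d=load("side","18")
for p in ([.439,.3305,.1515],[.439,.3305,.073],[.439,.3305,.003]):
    print(((proj(d,p)-[170,90]+.5)*5-.5).round(1))
print(get_state()["qd"].round(2))
```

```text
[175.7 155.6]
[198.7 297.4]
[217.7 414. ]
[ 1.88  0.65  0.85  0.08  0.07 -0.68]
```

```bash
python3 -c "
from plant import close_job
print(close_job())"
```

```text
the job is handed in; nothing more can be done
None
```

The drill chuck is made up and stands upright in the free half of the tool tray, and I have handed the job in at about 39 s.

- **Seating:** I set the arbor into the socket by hand with about 8 N, then pressed it in slowly with the mallet. The push peaked at about 29–30 N after allowing for the mallet's weight, inside the 25–33 N range.
- **Mallet:** it is back on the bench within about 1 mm of where it stood. I set it down before lifting the chuck.
- **Grip:** the chuck came up with the arbor, about 6.5–7 N on the wrist. It stayed on while I carried it to the tray.
- **Last check:** in the last side picture, the arbor top and socket mouth are within about 1 px of where an upright chuck should appear. The chuck key, mallet and bystanders look unmoved, and the robot was touching nothing.

**What disagreed:**
- The camera positions were off from the arm's reported tool position by about 2 mm in x and 2–3 mm in height. I corrected for this from the pictures and the contact force.
- The set-down in the tray was stiffer than planned, about 18 N for a moment. I eased off before letting go.
- The arm hid the chuck in the last top view, so the upright check is from the side view only.

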